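# Pack the marking machine's setting tools into their lidded case

## Task

The setting tools of the marking machine go back into their fitted case: take the lid off by its knob (mind the brass drift lying on it) and set it down on the desk, knob up; lay every tool that is out (drift, screwdriver, plug gauge, pin case) flat in the compartment made for its length and width; then put the lid back on squarely, fully down. Leave everything else where it is, also the second pin case back by the blue toolbox.

Things in the scene. Friction and masses are not known exactly. Their poses are not given: they have to be found in the camera images.
- case: Fixed grey case base, left on the desk, 226 (x) x 160 (y) mm; origin: centre of its underside, x its long axis, away from the robot. On a 6 mm flange plate stand 12 mm high wooden walls (outer faces x +-107, y +-74, tops 18 mm over the desk) round four compartments with floors at 6 mm. A finger trough without walls crosses it at x 0 to 64 mm, y below 33 mm.
- pocket_screwdriver (a point): Floor centre of the full-length lane on the case's +y side, 206 mm long (case x) x 37 mm wide; axes as the case. The screwdriver lies in it along case x, either way round; fingers have most room if the handle points to +x.
- pocket_gauge (a point): Floor centre of the middle lane, 128 mm (case x) x 42 mm; for the plug gauge, along case x, either way round. The finger trough crosses it.
- pocket_drift (a point): Floor centre of the narrow lane on the case's -y side, 142 mm (case x) x 28 mm; for the brass drift, along case x, either way round. The finger trough crosses it.
- pocket_pins (a point): Floor centre of the wide compartment at the case's near (-x) end, 60 mm (case x) x 94 mm (case y); for the pin case, its long side along case y, either way round.
- lid: Loose grey sheet-metal lid, 225 (x) x 159 x 44 mm plus knob, 0.35 kg, open below. Origin: centre of its lower rim; z to the knob. Starts on the case, rim on the flange (6 mm up); slips over the outer walls with 2.5 mm play a side, either way round. Clear desk for it, long side along world y, is at the right front round world (0.447, -0.405).
- lid_knob (a point): Centre of the lid's black knob head: 46 mm along lid x, 22 mm along lid y, 14 mm tall; it spans 54 to 68 mm above the lid's rim, on a 12 mm wide neck 10 mm tall. Pinch across the 22 mm.
- tool_tray: Fixed flat steel tray on the right, 216 (x) x 320 (y) mm, rim 16 mm, floor 2 mm above the desk; origin: centre of its underside. Its corner at -x, +y is empty and can take a tool for a while: centred at tray (-76, +64) mm, laid pointing at that corner.
- drift_mid (a point): Centre of the brass hexagon drift, 135 mm long (its y axis), 15 x 13 mm, 0.19 kg. It starts on the lid's flat top beside the knob, roughly along the lid's long side.
- screwdriver_mid (a point): Middle of the screwdriver's axis; 189 mm along y, which points to the handle end: handle 30 mm thick, 0 to +94 mm; blade 6 mm thick, 0 to -95 mm; axis 14.5 mm above what it lies on; centre of mass near +45 mm. Starts on the front strip of the desk; may be absent.
- gauge_mid (a point): Middle of the plug gauge's axis; 118 mm along y; round ends 33 mm thick (y -59 to -29 and +47 to +59), knurled middle 16 mm thick to grip, centre of mass at y = -8 mm, 0.21 kg; axis 16 mm above what it lies on. It can roll a little. May be absent.
- pins_mid (a point): Centre of the flat dark plastic pin case, 85 mm (its y) x 52 mm (its x) x 22 mm. Grip across the 52 mm. May be absent.
- machine_front (a point): Middle of the upper front edge of the base plate of the fixed marking machine; the plate is 28 mm high over world x from 0.50, y from -0.16 to 0.23; its head hangs over x from 0.74 at heights from 0.28 m, its chuck stands under it: carry things past in front of it. The desk's front edge is at x = 0.363.
- loose_bush: Bystander: plain steel bush, 36 mm across and tall, standing at the front near the machine's base; leave it.
- hex_key: Bystander: hex key 78 mm long lying flat at the right; leave it.
- flat_pen: Bystander: pen 135 mm long lying in front of the bush tray at the left; leave it.

How it is judged (in metres and radians):
On the way, in this order (a step that is already met when the one before it is completed fails the run):
1. the lid lies on the desk beside the case, knob up, let go (horizontal distance between lid and case above 0.15 m and height (world z) of lid below 0.03 m and angle between lid's own z axis and vertical below 0.2 rad and linear speed of lid below 0.02 m/s and contact force between the fingers and lid below 0.3 N), for 0.2 s.
2. every tool that is out lies flat in its own compartment (x of screwdriver_mid in the frame of pocket_screwdriver between -0.014 and 0.014 m and y of screwdriver_mid in the frame of pocket_screwdriver between -0.008 and 0.008 m and z of screwdriver_mid in the frame of pocket_screwdriver below 0.0205 m and angle between the y axis of each of screwdriver_mid, gauge_mid, drift_mid and the x axis of case, either way round below 0.14 rad and x of gauge_mid in the frame of pocket_gauge between -0.01 and 0.01 m and y of gauge_mid in the frame of pocket_gauge between -0.009 and 0.009 m and z of gauge_mid in the frame of pocket_gauge below 0.0225 m and x of drift_mid in the frame of pocket_drift between -0.008 and 0.008 m and y of drift_mid in the frame of pocket_drift between -0.01 and 0.01 m and z of drift_mid in the frame of pocket_drift below 0.0125 m and x of pins_mid in the frame of pocket_pins between -0.009 and 0.009 m and y of pins_mid in the frame of pocket_pins between -0.009 and 0.009 m and z of pins_mid in the frame of pocket_pins below 0.017 m and angle between the y axis of pins_mid and the y axis of case, either way round below 0.14 rad), for 0.2 s.
At the end, for the whole second after the job is handed in: Lid fully down on the flange (within 3.5 mm), centred within 7 mm, square within 0.06 rad, at rest; each tool present flat in its compartment, off its centre at most, along and across: screwdriver 14 and 8 mm, gauge 10 and 9, drift 8 and 10, pin case 9 and 9, aligned within 0.14 rad (all of step 2 and horizontal distance between lid and case below 0.007 m and z of lid in the frame of case below 0.0095 m and angle between the x axis of lid and the x axis of case, either way round below 0.06 rad and angle between lid's own z axis and vertical below 0.04 rad and linear speed of lid below 0.02 m/s); the robot touches nothing.
It fails at once if a bystander (bush, hex key, pen) is shifted by more than 40 mm (distance of any of loose_bush, hex_key, flat_pen from where it was at the start of the episode above 0.04 m).
Of screwdriver, gauge, pins only 2 to 3 are there at a start; the rules pass over those that are not, and their reading is None.
At some moment in a run one of pins may be knocked a few centimetres aside while the robot is not near it.
Once in a run the grip may slacken for a moment while it holds something.
It also fails if it takes over 210 s, if anything falls off the work surface, if the arm or the gripper's body presses on something with over 40 N, if the wrist force passes 120 N, or if a joint passes its speed limit or range.

## Robot

A 6-joint arm with a two-finger parallel gripper is mounted at the origin on a cart in front of the work surface, level with it; the furniture and walls round the work are solid. World frame = base frame: x ahead of the robot, y to its left, z up, the work surface at z = 0. Lengths are in mm, angles in degrees, forces in N, time in s.
With the tool pointing down it reaches from about 250 to 725 mm from the base axis. Payload 9.7 kg.
Tool frame: the origin (TCP) lies midway between the tips of the shut fingers; the grasp point (between the pads) lies 19 mm behind it; y points along the fingers, x is the direction in which the jaws open and shut, and the axes are right-handed (so a half turn about y gives the same grasp; the last joint's range is limited). The gripper opens to 85 mm and grips with 20 to 120 N. Pads are 22 mm wide; open, the fingers measure 114 mm over their backs; the gripper's body (76 mm by 85 mm) begins 54 mm behind the grasp point. The pads swing forward as they close: fully open they stand 13 mm farther back than shut.
Start: joints at [-70.073, 4.979, 10.078, 95.1, 0, 90], TCP at [187.454, -517.067, 231.284] pointing down, gripper open.
Joint ranges: [-179.16, 179.16], [-48.56, 103.87], [-65.8, 70.77], [-126.05, 130.52], [-82.76, 87.17], [-180, 180]. Speed limits (degrees/s): [127.2, 127.2, 147.25, 180, 180, 180].

## Interface

Orientations are given as a 3x3 rotation matrix whose columns are the frame's x, y, z axes.
In Python, from rig import ctrl gives the robot as it stands.
- The arm moves only by the shell command python3 -m jog 'ROWS' [OPENING]. ROWS is JSON, a list of rows, each an object of numbers: "dx", "dy", "dz": the shift along the tool's x, y, z in mm; "wx", "wy", "wz": the turn, a rotation vector about the tool's x, y, z in degrees. A call has 1 to 8 rows; each row is the pose to reach, as a shift and turn from the pose commanded when the call began, along the tool's axes at that moment; what a row does not reach only later rows make up. A row lasts 1/8 s, in which the tool goes at most 62.5 mm and 10.7 degrees, less where a joint would pass 70% of its speed; a pose out of reach is approached as far as the arm can. A call with a gripper value outside its range is refused whole. OPENING is the opening, from 0 (shut) to 1 (fully open), set as the call begins (- or left out, the last holds). The fingers move at their own pace and stop on an object; the grip force is fixed at half the most. Time passes only in rows, so rows that repeat a pose let the fingers close. It gives the time, the measured TCP pose, the force and the opening at its end, in the units of the state.
- ctrl.get_obs(): the state, without advancing time (a new reading comes with each control period).
- ctrl.grab_frame(name): name is "scene" or "top" or "wrist"; returns a dict with "color" (420x560x3 uint8, red, green, blue), "vfov" (degrees; the focal length in pixels is half the picture's height over the tangent of half this angle, whatever the lens; pixels are square), "cx", "cy" (the principal point, pixels), "T" (4x4, takes a point from camera to world coordinates). Camera axes: x right, y up, looking along -z (the intrinsics and any distortion apply to the point x, -y, -z); pixel columns grow to the right and rows downward; lengths in mm; the calibration is good to about 2 mm. A picture is of the moment at which its call begins. There is no depth.
- ctrl.hand_in(): hands the job in, once; it reports no verdict.
Trained networks look in a picture, given as the dict that the camera call returned (one of the last four; its "shot" number tells which), for a name from the list of things; names that differ only in an ending like _2 or _b are one class to them, and where a whole thing is asked for, a point or a joint stands for the part that bears it (a point fixed in the world has none). Each returns a list of dicts, best first, with "conf" (0 to 1); they miss things now and then, are a little off and sometimes report something else, mostly with a low value. They report only what shows in the picture. A call takes as long as a camera call.
- ctrl.look_for(label, picture): "bbox" ([left, top, width, height] in pixels, round what is visible of it).
- ctrl.trace(label, picture): "mask" (420x560 bool, what is visible of it) and "bbox" ([left, top, width, height] in pixels, round what is visible of it).
The state is a dict: "time": time; "joint_positions": joint angles; "joint_vel": joint speeds; "tau": joint torques, N m; "position": TCP position; "eef_rot": TCP orientation; "force": force on the tool from outside, world axes, zero at the start; "torque": the same for the moment, N m; "grip_width": finger opening in mm.
Only numpy, scipy, OpenCV 4.12 (cv2) and the standard library are available. Lean on these libraries where they do the work, as an engineer would, in place of code of your own. Each camera call takes 0.05 s, during which the arm holds its last target.

## Working session

There is one attempt and no reset: what is moved stays moved. The work goes in short steps, Python scripts to look and compute and a shell command to move; the robot and the scene stay as the last step left them, time stands still between calls to the robot, and variables do not carry over. Pictures are saved under pics/ and viewed, and the job is handed in when it is done.

```bash
ls; mkdir -p pics
python3 - <<'E'
from rig import ctrl
import cv2
o=ctrl.get_obs(); print(o['time'],o['position'],o['eef_rot'],o['grip_width'],o['force'])
for n in ["scene","top","wrist"]:
    f=ctrl.grab_frame(n); cv2.imwrite(f"pics/a_{n}.png",f["color"][:,:,::-1]); print(n,f["vfov"],f["cx"],f["cy"],f["T"],[k for k in f])
E
```

```text
pics
0.0 [ 187.37622633 -516.86002161  230.61400261] [[ 3.40811217e-01 -4.48240588e-04  9.40131647e-01]
 [-9.40130867e-01  1.21090658e-03  3.40811512e-01]
 [-1.29117715e-03 -9.99999166e-01 -8.71426737e-06]] 85.66746899617614 [-0.14234205 -0.25111597 -0.31257429]
scene 51.618583493981255 274.2375435270733 210.40585282802485 [[-8.38090330e-01  2.84958026e-01 -4.65191920e-01 -6.83809512e+01]
 [-5.45318436e-01 -4.61434381e-01  6.99790051e-01  1.00539411e+03]
 [-1.52447543e-02  8.40165005e-01  5.42116557e-01  8.27108840e+02]
 [ 0.00000000e+00  0.00000000e+00  0.00000000e+00  1.00000000e+00]] ['color', 'vfov', 'cx', 'cy', 'T', 'shot']
top 49.972007873798226 279.5711528136596 214.67813817075967 [[ 1.12039560e-02  9.85942563e-01 -1.66708530e-01  3.43500960e+02]
 [-9.99930069e-01  1.16781896e-02  1.86464170e-03  1.88454730e+01]
 [ 3.78528344e-03  1.66675981e-01  9.86004457e-01  1.56845065e+03]
 [ 0.00000000e+00  0.00000000e+00  0.00000000e+00  1.00000000e+00]] ['color', 'vfov', 'cx', 'cy', 'T', 'shot']
wrist 64.00372575632946 279.3745753508346 215.01032114821982 [[ 3.40052389e-01  9.06239120e-01  2.51187242e-01  2.49866924e+02]
 [-9.40400547e-01  3.28645227e-01  8.74020931e-02 -4.94216179e+02]
 [-3.34429219e-03 -2.65937910e-01  9.63984359e-01  3.74339560e+02]
 [ 0.00000000e+00  0.00000000e+00  0.00000000e+00  1.00000000e+00]] ['color', 'vfov', 'cx', 'cy', 'T', 'shot']
```

View pics/a_top.png

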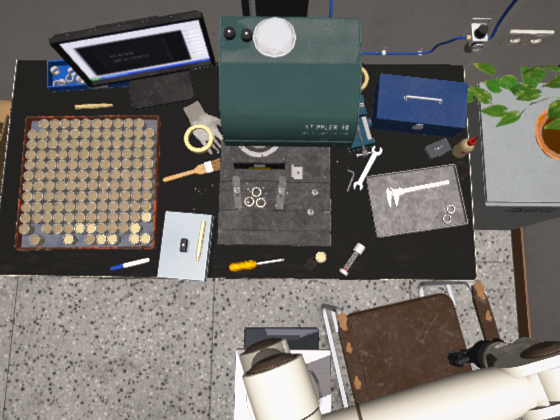

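View pics/a_scene.png

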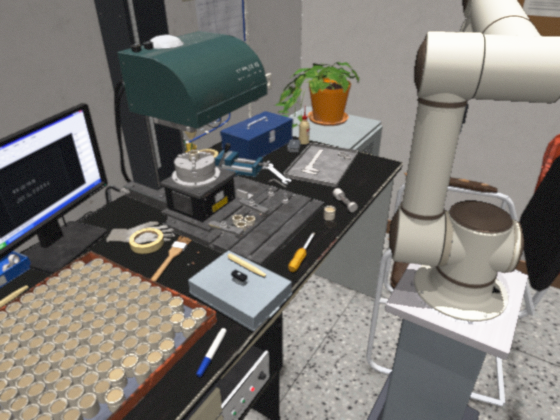

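View pics/a_wrist.png

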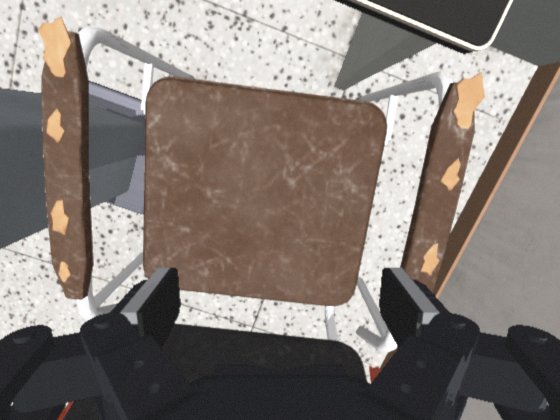

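```bash
cat > h.py <<'E'
import numpy as np, cv2
from rig import ctrl
from scipy.spatial.transform import Rotation as R
def cam(f):
    h=f["color"].shape[0]; F=h/2/np.tan(np.radians(f["vfov"]/2)); return F
def ray(f,u,v):
    F=cam(f); d=np.array([(u-f["cx"])/F,-(v-f["cy"])/F,-1.]); T=np.array(f["T"]); return T[:3,3],T[:3,:3]@d
def toz(f,u,v,z):
    o,d=ray(f,u,v); return o+d*(z-o[2])/d[2]
def proj(f,p):
    T=np.array(f["T"]); F=cam(f); c=T[:3,:3].T@(np.asarray(p,float)-T[:3,3]); return f["cx"]+F*c[0]/-c[2], f["cy"]-F*c[1]/-c[2]
def maskpts(f,m,z):
    v,u=np.nonzero(m); F=cam(f); T=np.array(f["T"])
    d=np.stack([(u-f["cx"])/F,-(v-f["cy"])/F,-np.ones(len(u))],1)@T[:3,:3].T
    return T[:3,3]+d*((z-T[2,3])/d[:,2])[:,None]
def rect(f,m,z):
    p=maskpts(f,m,z)[:,:2].astype(np.float32); (c,s,a)=cv2.minAreaRect(p); return c,s,a
def save(f,name,s=1):
    im=f["color"][:,:,::-1]
    if s!=1: im=cv2.resize(im,None,fx=s,fy=s,interpolation=cv2.INTER_CUBIC)
    cv2.imwrite("pics/"+name,im)
def go(x,y,z,yaw,tip=True):
    """target TCP (down pointing) with jaw axis at yaw deg in world xy (mod 180)"""
    o=ctrl.get_obs(); Rt=np.array(o["eef_rot"]); p=np.array(o["position"])
    best=None
    for k in (0,180):
        a=np.radians(yaw+k); X=np.array([np.cos(a),np.sin(a),0]); Y=np.array([0,0,-1.]); Z=np.cross(X,Y)
        G=np.stack([X,Y,Z],1); w=R.from_matrix(Rt.T@G).as_rotvec(degrees=True)
        if best is None or np.linalg.norm(w)<np.linalg.norm(best): best=w
    d=Rt.T@(np.array([x,y,z])-p)
    print("shift",d.round(1),"rot",best.round(2),"| now",p.round(1),"jawyaw",round(np.degrees(np.arctan2(Rt[1,0],Rt[0,0])),2),"t",round(o["time"],2),"q6",np.round(o["joint_positions"],0))
E
python3 - <<'E'
from h import *
for n in ["top","scene"]:
    f=ctrl.grab_frame(n)
    for l,z in [("lid",50),("lid_knob",67),("drift_mid",57),("screwdriver_mid",14),("gauge_mid",16),("pins_mid",22),("loose_bush",36),("case",6),("hex_key",2),("flat_pen",5),("tool_tray",16)]:
        for r in ctrl.trace(l,f)[:3]:
            if r["conf"]<.2: continue
            c,s,a=rect(f,r["mask"],z); print(n,l,round(r["conf"],2),r["bbox"],r["mask"].sum(),np.round(c),np.round(s),round(a,1))
E
```

```text
top lid 0.65 [156.4, 212.1, 55.9, 68.6] 3073 [491. 332.] [170. 227.] 85.9
top drift_mid 0.43 [193.0, 223.6, 14.7, 37.5] 179 [507. 284.] [ 19. 123.] 83.5
top screwdriver_mid 0.67 [228.4, 257.2, 53.4, 12.0] 241 [436.  99.] [ 29. 180.] 8.8
top gauge_mid 0.8 [339.7, 244.3, 27.7, 33.2] 261 [ 455. -234.] [ 34. 122.] 56.5
top pins_mid 0.48 [193.5, 223.0, 16.0, 39.2] 198 [509. 290.] [ 22. 137.] 84.3
top hex_key 0.38 [349.3, 170.6, 4.9, 3.3] 18 [ 768. -240.] [20. 10.] 44.0
top flat_pen 0.67 [111.0, 260.1, 37.6, 11.5] 200 [431. 534.] [ 21. 126.] 16.3
scene lid 0.73 [188.7, 253.4, 107.1, 74.9] 4322 [479. 353.] [186. 248.] 85.2
scene lid_knob 0.66 [191.0, 253.2, 102.5, 77.2] 4379 [466. 367.] [182. 245.] 85.4
scene drift_mid 0.77 [226.2, 255.3, 38.3, 24.4] 202 [509. 285.] [ 22. 139.] 80.9
scene screwdriver_mid 0.54 [289.1, 245.8, 17.5, 22.9] 238 [428. 136.] [ 32. 125.] 10.9
scene gauge_mid 0.79 [333.5, 190.9, 21.5, 22.0] 160 [ 449. -234.] [ 38. 150.] 50.8
scene pins_mid 0.51 [270.0, 304.3, 10.1, 12.2] 36 [365. 361.] [40.  6.] 86.4
scene pins_mid 0.23 [229.5, 255.4, 37.7, 22.1] 209 [534. 250.] [ 19. 147.] 82.9
scene loose_bush 0.67 [323.8, 205.0, 10.7, 15.8] 141 [448. -99.] [33. 86.] 26.5
scene loose_bush 0.24 [267.7, 310.9, 11.3, 12.0] 25 [359. 382.] [28.  6.] 86.4
scene case 0.73 [207.2, 303.5, 75.8, 24.9] 35 [435. 406.] [184.  81.] 28.8
scene flat_pen 0.89 [195.9, 328.0, 29.4, 53.4] 329 [431. 530.] [ 18. 138.] 14.8
```

Run:
```python
from h import *
f=ctrl.grab_frame("top"); im=f["color"][40:290,150:480,::-1].astype(float)/255
im=cv2.resize((im**0.5*255).astype(np.uint8),None,fx=2.4,fy=2.4,interpolation=cv2.INTER_CUBIC); cv2.imwrite("pics/b_top.png",im)
f=ctrl.grab_frame("scene"); im=f["color"][100:370,100:420,::-1].astype(float)/255
im=cv2.resize((im**0.5*255).astype(np.uint8),None,fx=2.2,fy=2.2,interpolation=cv2.INTER_CUBIC); cv2.imwrite("pics/b_scene.png",im)
```

```text
(no output)
```

View pics/b_top.png

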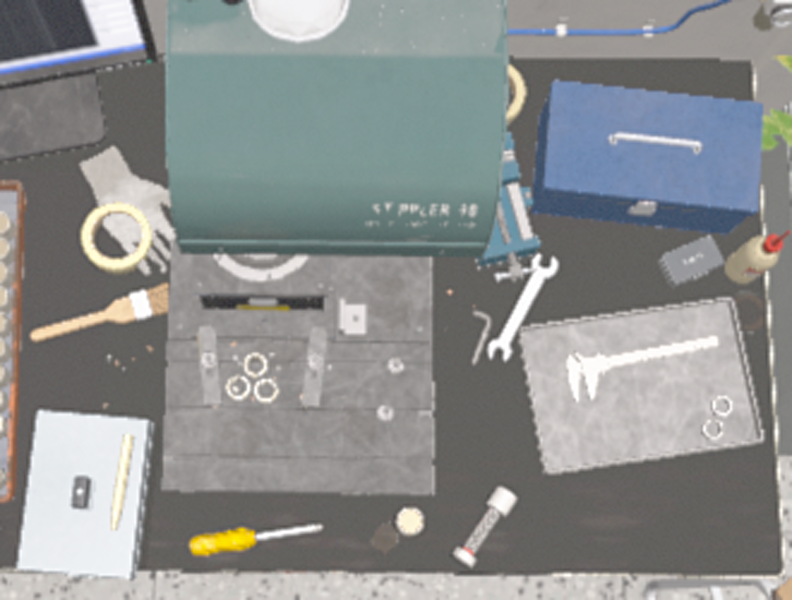

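View pics/b_scene.png

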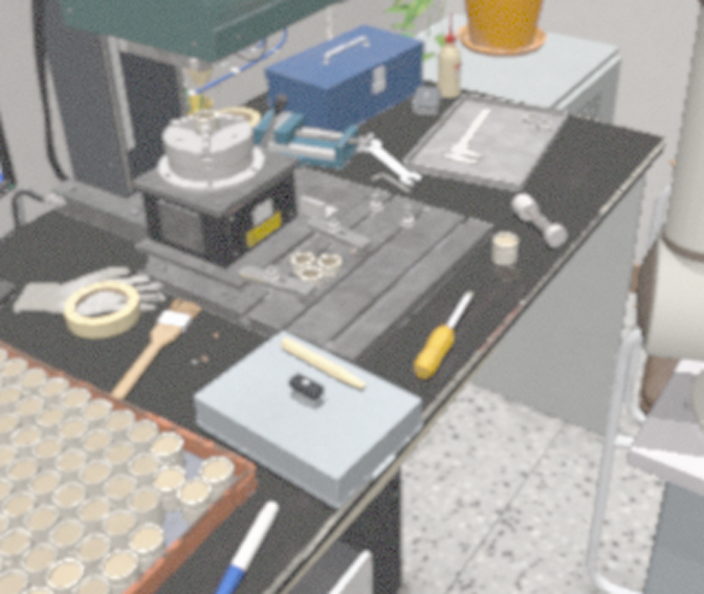

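Run:
```python
from h import *
go(540,260,270,83.5)
o=ctrl.get_obs();Rt=np.array(o["eef_rot"])
for f in [(250,-250),(400,0),(540,260)]: print((Rt.T@(np.array([*f,260])-o["position"])).round())
```

```text
shift [-610.4  -38.7  596.3] rot [ 0.   26.43 -0.  ] | now [ 187.5 -517.1  231.3] jawyaw -70.07 t 1.45 q6 [-70.   5.  10.  95.  -0.  90.]
[-230.  -29.  150.]
[-414.  -29.  376.]
[-610.  -29.  596.]
```

```bash
python3 -m jog '[{"dx":-40,"dy":-4,"dz":39,"wy":-10},{"dx":-80,"dy":-8,"dz":78,"wy":-20},{"dx":-120,"dy":-12,"dz":117,"wy":-30},{"dx":-160,"dy":-16,"dz":156,"wy":-40},{"dx":-200,"dy":-20,"dz":195,"wy":-50},{"dx":-240,"dy":-24,"dz":234,"wy":-60},{"dx":-280,"dy":-28,"dz":273,"wy":-70},{"dx":-320,"dy":-32,"dz":312,"wy":-80}]' 1
python3 - <<'E'
from h import *
go(540,260,270,83.5)
E
```

```text
shift [-610.4  -38.7  596.3] rot [ 0.   26.43 -0.  ] | now [ 187.5 -517.1  231.3] jawyaw -70.07 t 1.45 q6 [-70.   5.  10.  95.  -0.  90.]$[0]: bad value
```

```bash
python3 -m jog --help | head -30; python3 -m jog '[{"dx":-40,"dy":-4,"dz":39,"wx":0,"wy":-10,"wz":0}]' 1
```

```text
time: 1.58
position: [209.9, -467.0, 233.7]
eef_rot: [[0.499, -0.001, 0.867], [-0.867, 0.002, 0.499], [-0.002, -1.0, -0.0]]
force: [1.2, -0.5, 0.2]
grip_width: 85.4invalid input: not JSON, or not a number
```

Run:
```python
from h import *
go(540,260,270,83.5)
```

```text
shift [-465.3  -35.3  648.9] rot [ 0.04 36.44 -0.11] | now [ 209.9 -467.   233.7] jawyaw -60.06 t 1.57 q6 [-66.  -0.   5.  95.  -0.  84.]
```

```bash
python3 -m jog '[{"dx":-34,"dy":-3,"dz":48,"wx":0,"wy":-10,"wz":0},{"dx":-68,"dy":-6,"dz":96,"wx":0,"wy":-20,"wz":0},{"dx":-102,"dy":-9,"dz":144,"wx":0,"wy":-30,"wz":0},{"dx":-136,"dy":-12,"dz":192,"wx":0,"wy":-40,"wz":0},{"dx":-170,"dy":-15,"dz":240,"wx":0,"wy":-50,"wz":0},{"dx":-204,"dy":-18,"dz":288,"wx":0,"wy":-60,"wz":0},{"dx":-238,"dy":-21,"dz":336,"wx":0,"wy":-70,"wz":0},{"dx":-272,"dy":-24,"dz":384,"wx":0,"wy":-80,"wz":0}]' 1
python3 - <<'E'
from h import *
go(540,260,270,83.5)
E
```

```text
time: 2.58
position: [408.0, -36.9, 259.7]
eef_rot: [[0.938, 0.001, -0.346], [0.346, -0.0, 0.938], [0.001, -1.0, -0.001]]
force: [0.7, -0.9, 0.1]
grip_width: 85.6
shift [226.6 -10.2 232.8] rot [ 6.000e-02 -6.324e+01  3.000e-02] | now [408.  -36.9 259.7] jawyaw 20.26 t 2.58 q6 [ -5. -13.  -4.  99.  -0.  65.]
```

```bash
python3 -m jog '[{"dx":38,"dy":-2,"dz":39,"wx":0,"wy":-10,"wz":0},{"dx":76,"dy":-4,"dz":78,"wx":0,"wy":-20,"wz":0},{"dx":114,"dy":-6,"dz":117,"wx":0,"wy":-30,"wz":0},{"dx":152,"dy":-8,"dz":156,"wx":0,"wy":-40,"wz":0},{"dx":190,"dy":-9,"dz":195,"wx":0,"wy":-50,"wz":0},{"dx":227,"dy":-10,"dz":233,"wx":0,"wy":-60,"wz":0},{"dx":227,"dy":-10,"dz":233,"wx":0,"wy":-63,"wz":0},{"dx":227,"dy":-10,"dz":233,"wx":0,"wy":-63,"wz":0}]' 1
python3 - <<'E'
from h import *
go(540,260,270,83.5)
f=ctrl.grab_frame("wrist"); save(f,"c1.png")
for l,z in [("lid",50),("lid_knob",74),("drift_mid",63),("screwdriver_mid",14)]:
        for r in ctrl.trace(l,f)[:3]:
            if r["conf"]<.2: continue
            c,s,a=rect(f,r["mask"],z); print(l,round(r["conf"],2),r["bbox"],r["mask"].sum(),np.round(c,1),np.round(s,1),round(a,1))
E
```

```text
time: 3.58
position: [541.6, 258.0, 268.7]
eef_rot: [[0.123, -0.001, -0.992], [0.992, -0.0, 0.123], [-0.001, -1.0, 0.001]]
force: [-0.8, -0.1, 0.5]
grip_width: 85.7
shift [ 1.8 -1.3  1.8] rot [-0.05 -0.56 -0.03] | now [541.6 258.  268.7] jawyaw 82.94 t 3.58 q6 [ 25.  13.  24. 100.  -0.  33.]
lid 0.84 [267.6, 7.8, 161.8, 229.1] 32351 [491.8 336.9] [161.1 226.3] 85.7
lid_knob 0.93 [266.1, 5.7, 166.1, 234.3] 32362 [490.6 332.2] [150.1 211.7] 85.7
drift_mid 0.65 [292.4, 85.6, 15.4, 135.0] 1838 [507.8 283.4] [ 16.1 133.7] 82.8
screwdriver_mid 0.7 [47.8, 72.4, 157.0, 59.1] 2748 [435.1  93.8] [ 30.4 191.8] 8.5
```

View pics/c1.png

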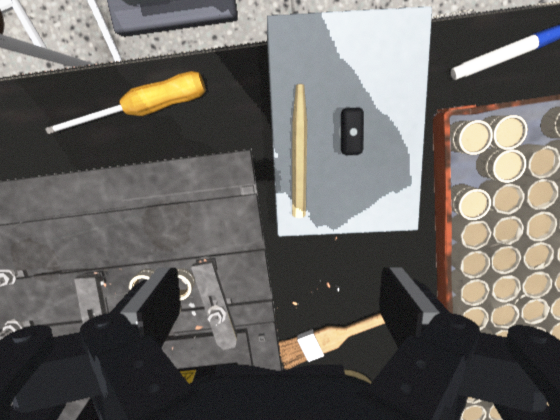

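Run:
```python
from h import *
f=ctrl.grab_frame("wrist")
m=np.zeros((420,560),bool); g=f["color"].max(2); m[95:170,330:375]=g[95:170,330:375]<70
n,lab,st,_=cv2.connectedComponentsWithStats(m.astype(np.uint8)); k=1+np.argmax(st[1:,4]); print(st[k])
print("knob",rect(f,lab==k,72))
r=ctrl.trace("drift_mid",f)[0]; m=r["mask"]
print(rect(f,m,60)); p=maskpts(f,m,60)[:,:2]; c=p.mean(0); u,s,v=np.linalg.svd(p-c,full_matrices=False); print(c,np.degrees(np.arctan2(v[0,1],v[0,0])))
t=(p-c)@v[0]; print(t.min(),t.max())
T=ctrl.get_obs(); 
# wrist cam in tool frame
Rt=np.array(T["eef_rot"]); print(Rt.T@(np.array(f["T"])[:3,3]-T["position"]))
go(507.5,283.4,150,82.9)
```

```text
[341 107  23  48 948]
knob ((491.16241455078125, 336.15447998046875), (21.83209800720215, 44.67901611328125), 85.60369873046875)
((507.60296630859375, 283.25848388671875), (16.165103912353516, 135.12025451660156), 82.51399993896484)
[507.57754532 283.05635652] -7.089658483045944
-67.5554295344369 67.55251235012027
[  -0.42529787 -143.77862146   68.64306447]
shift [ 21.8 119.8  37.1] rot [ 0.03 -0.04  0.02] | now [541.5 257.1 269.8] jawyaw 82.86 t 3.92 q6 [ 25.  13.  24. 100.   0.  33.]
```

```bash
python3 - <<'E'
from h import *
go(511,282.9,110,82.9)
E
python3 -m jog '[{"dx":11,"dy":50,"dz":17,"wx":0,"wy":0,"wz":0},{"dx":21,"dy":100,"dz":34,"wx":0,"wy":0,"wz":0},{"dx":21.5,"dy":150,"dz":34,"wx":0,"wy":0,"wz":0},{"dx":21.5,"dy":160,"dz":34,"wx":0,"wy":0,"wz":0},{"dx":21.5,"dy":160,"dz":34,"wx":0,"wy":0,"wz":0}]' 0.41
python3 - <<'E'
from h import *
go(511,282.9,54,82.9)
f=ctrl.grab_frame("wrist"); save(f,"c2.png")
E
```

```text
shift [ 21.8 159.8  33.6] rot [ 0.03 -0.04  0.02] | now [541.5 257.1 269.8] jawyaw 82.86 t 3.92 q6 [ 25.  13.  24. 100.   0.  33.]
time: 4.55
position: [510.8, 283.0, 110.4]
eef_rot: [[0.124, 0.001, -0.992], [0.992, 0.0, 0.124], [0.0, -1.0, -0.0]]
force: [-0.3, 0.5, 1.2]
grip_width: 35.0
shift [-0.  56.4 -0.2] rot [ 0.03 -0.    0.02] | now [510.8 283.  110.4] jawyaw 82.9 t 4.55 q6 [29.  9.  1. 82. -0. 36.]
```

View pics/c2.png

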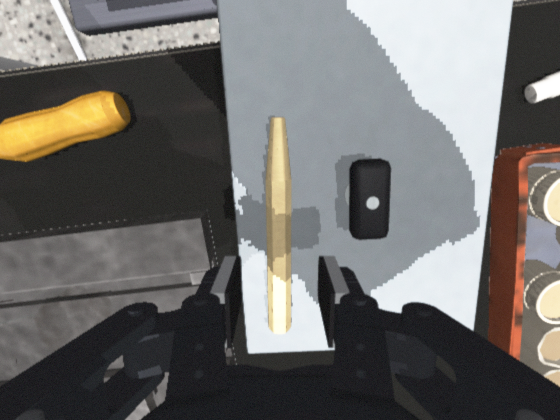

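```bash
python3 -m jog '[{"dx":0,"dy":30,"dz":0,"wx":0,"wy":0,"wz":0},{"dx":0,"dy":50,"dz":0,"wx":0,"wy":0,"wz":0},{"dx":0,"dy":56.5,"dz":0,"wx":0,"wy":0,"wz":0},{"dx":0,"dy":56.5,"dz":0,"wx":0,"wy":0,"wz":0}]' 0.41
python3 -m jog '[{"dx":0,"dy":0,"dz":0,"wx":0,"wy":0,"wz":0},{"dx":0,"dy":0,"dz":0,"wx":0,"wy":0,"wz":0},{"dx":0,"dy":0,"dz":0,"wx":0,"wy":0,"wz":0},{"dx":0,"dy":0,"dz":0,"wx":0,"wy":0,"wz":0}]' 0
```

```text
time: 5.1
position: [511.2, 283.3, 54.2]
eef_rot: [[0.123, 0.001, -0.992], [0.992, 0.001, 0.123], [0.001, -1.0, -0.001]]
force: [0.6, 0.5, 0.0]
grip_width: 34.8
time: 5.6
position: [511.3, 283.4, 54.5]
eef_rot: [[0.123, 0.002, -0.992], [0.992, 0.001, 0.123], [0.001, -1.0, -0.002]]
force: [-0.9, -0.8, 5.7]
grip_width: 11.6
```

```bash
python3 -m jog '[{"dx":0,"dy":-10,"dz":0,"wx":0,"wy":0,"wz":0},{"dx":0,"dy":-30,"dz":0,"wx":0,"wy":0,"wz":0},{"dx":0,"dy":-60,"dz":0,"wx":0,"wy":0,"wz":0},{"dx":0,"dy":-100,"dz":0,"wx":0,"wy":0,"wz":0},{"dx":0,"dy":-100,"dz":0,"wx":0,"wy":0,"wz":0}]' 0
python3 - <<'E'
from h import *
go(600,-230,150,90)
f=ctrl.grab_frame("wrist"); save(f,"c3.png")
E
```

```text
time: 6.22
position: [511.8, 283.8, 156.7]
eef_rot: [[0.123, 0.005, -0.992], [0.992, 0.003, 0.123], [0.003, -1.0, -0.005]]
force: [-0.3, -0.5, -2.4]
grip_width: 11.7
shift [-499.     5.8 -150.8] rot [ 0.27 -7.07  0.18] | now [511.8 283.8 156.7] jawyaw 82.93 t 6.22 q6 [29.  9.  6. 87.  0. 36.]
```

View pics/c3.png

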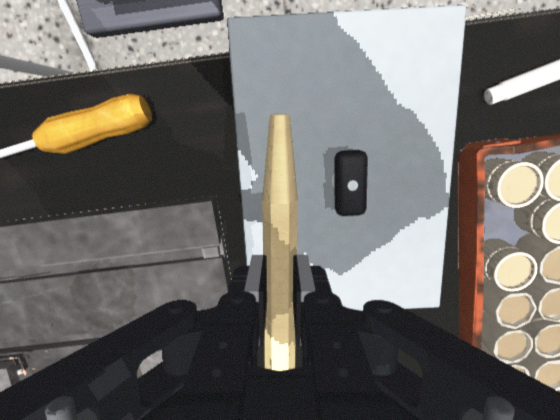

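```bash
python3 -m jog '[{"dx":-55,"dy":0,"dz":0,"wx":0,"wy":0,"wz":0},{"dx":-110,"dy":0,"dz":0,"wx":0,"wy":0,"wz":0},{"dx":-165,"dy":0,"dz":0,"wx":0,"wy":0,"wz":0},{"dx":-220,"dy":0,"dz":0,"wx":0,"wy":0,"wz":0},{"dx":-275,"dy":0,"dz":-20,"wx":0,"wy":0,"wz":0},{"dx":-330,"dy":0,"dz":-50,"wx":0,"wy":0,"wz":0},{"dx":-385,"dy":0,"dz":-80,"wx":0,"wy":0,"wz":0},{"dx":-430,"dy":0,"dz":-90,"wx":0,"wy":0,"wz":0}]' 0
python3 - <<'E'
from h import *
go(600,-230,150,90)
f=ctrl.grab_frame("wrist"); save(f,"c4.png")
for l,z in [("gauge_mid",16),("tool_tray",16),("hex_key",2),("pins_mid",22),("drift_mid",50)]:
        for r in ctrl.trace(l,f)[:3]:
            if r["conf"]<.2: continue
            c,s,a=rect(f,r["mask"],z); print(l,round(r["conf"],2),r["bbox"],r["mask"].sum(),np.round(c,1),np.round(s,1),round(a,1))
E
```

```text
time: 7.28
position: [546.9, -157.0, 150.9]
eef_rot: [[0.124, -0.002, -0.992], [0.992, 0.001, 0.124], [0.0, -1.0, 0.002]]
force: [0.2, 0.3, -1.9]
grip_width: 11.7
shift [-65.9   0.8 -61.8] rot [-0.12 -7.12  0.03] | now [ 546.9 -157.   150.9] jawyaw 82.88 t 7.28 q6 [-16.   7.   3.  86.  -0.  -9.]
tool_tray 0.74 [262.0, 116.8, 39.1, 254.6] 7369 [ 592.7 -162.4] [ 30.1 240.8] 82.8
drift_mid 0.68 [261.4, 117.6, 34.3, 251.7] 7287 [ 578.8 -160.8] [ 25.9 211.4] 83.1
```

View pics/c4.png

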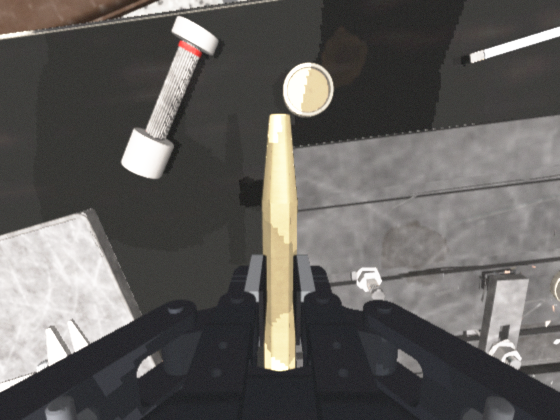

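Run:
```python
from h import *
f=ctrl.grab_frame("wrist")
print("traycorner",toz(f,92,210,16),toz(f,140,308,16)); print("plate",toz(f,293,148,28))
print("gauge big end",toz(f,147,160,16),"small",toz(f,195,37,16)); print("bush",toz(f,307,90,36))
for l,z in [("drift_mid",50),("gauge_mid",16)]:
  for r in ctrl.trace(l,f): print(l,r["conf"],rect(f,r["mask"],z))
```

```text
traycorner [ 530.6282464  -313.80106545   16.        ] [ 628.24647477 -294.94272118   16.        ]
plate [ 499.04220374 -137.00514725   28.        ]
gauge big end [ 494.73311644 -257.30724452   16.        ] small [ 409.15112318 -200.58403164   16.        ]
bush [ 458.46002576 -122.48452243   36.        ]
drift_mid 0.77 ((578.9979858398438, -157.65109252929688), (26.532175064086914, 212.46975708007812), 82.89949035644531)
gauge_mid 0.58 ((454.5719909667969, -234.05625915527344), (34.63224792480469, 124.81282043457031), 55.625518798828125)
```

```bash
python3 -m jog '[{"dx":-29,"dy":0,"dz":-30,"wx":0,"wy":-3.5,"wz":0},{"dx":-58,"dy":0,"dz":-61,"wx":0,"wy":-7,"wz":0},{"dx":-58,"dy":50,"dz":-61,"wx":0,"wy":-7,"wz":0},{"dx":-58,"dy":100,"dz":-61,"wx":0,"wy":-7,"wz":0},{"dx":-58,"dy":120,"dz":-61,"wx":0,"wy":-7,"wz":0},{"dx":-58,"dy":120,"dz":-61,"wx":0,"wy":-7,"wz":0}]' 0
python3 - <<'E'
from h import *
go(600,-222,5,90)
f=ctrl.grab_frame("wrist"); save(f,"c5.png")
E
```

```text
time: 8.48
position: [599.8, -219.0, 32.2]
eef_rot: [[0.001, -0.002, -1.0], [1.0, 0.001, 0.001], [0.001, -1.0, 0.002]]
force: [-0.9, 0.0, -0.8]
grip_width: 12.2
shift [-3.  27.2 -0.3] rot [-0.1  -0.03  0.04] | now [ 599.8 -219.    32.2] jawyaw 89.97 t 8.47 q6 [-20.  18.   3.  75.   0. -20.]
```

View pics/c5.png

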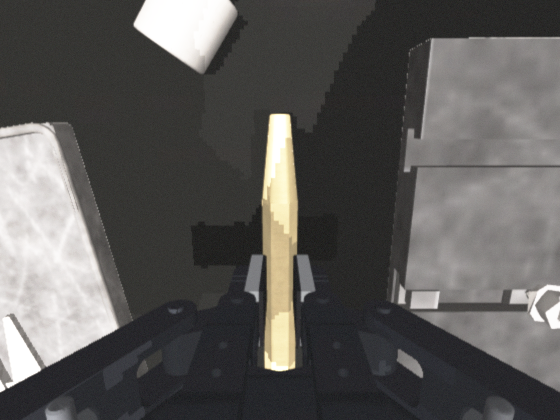

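```bash
python3 -m jog '[{"dx":0,"dy":15,"dz":0,"wx":0,"wy":0,"wz":0},{"dx":0,"dy":22,"dz":0,"wx":0,"wy":0,"wz":0},{"dx":0,"dy":27,"dz":0,"wx":0,"wy":0,"wz":0},{"dx":0,"dy":27,"dz":0,"wx":0,"wy":0,"wz":0}]' 0
python3 -m jog '[{"dx":0,"dy":0,"dz":0,"wx":0,"wy":0,"wz":0},{"dx":0,"dy":0,"dz":0,"wx":0,"wy":0,"wz":0},{"dx":0,"dy":0,"dz":0,"wx":0,"wy":0,"wz":0},{"dx":0,"dy":-30,"dz":0,"wx":0,"wy":0,"wz":0},{"dx":0,"dy":-80,"dz":0,"wx":0,"wy":0,"wz":0},{"dx":0,"dy":-140,"dz":0,"wx":0,"wy":0,"wz":0},{"dx":0,"dy":-145,"dz":0,"wx":0,"wy":0,"wz":0}]' 0.5
python3 - <<'E'
from h import *
f=ctrl.grab_frame("wrist"); save(f,"c6.png")
for l,z in [("drift_mid",8)]:
  for r in ctrl.trace(l,f): print(l,r["conf"],rect(f,r["mask"],z))
go(491.2,336.2,200,85.7)
E
```

```text
time: 9.02
position: [600.0, -219.8, 5.5]
eef_rot: [[0.001, -0.001, -1.0], [1.0, 0.0, 0.001], [0.0, -1.0, 0.001]]
force: [-0.4, -0.8, -1.7]
grip_width: 11.8
time: 9.9
position: [602.2, -220.5, 156.6]
eef_rot: [[0.001, 0.008, -1.0], [1.0, -0.003, 0.001], [-0.003, -1.0, -0.008]]
force: [0.5, -0.6, -0.9]
grip_width: 42.7
drift_mid 0.88 ((598.0078125, -219.65451049804688), (137.64828491210938, 15.91250991821289), 0.05789872258901596)
shift [556.  -48.8 110.2] rot [ 0.12  4.23 -0.04] | now [ 600.8 -220.   151.9] jawyaw 89.93 t 10.0 q6 [-20.  16.  15.  88.  -0. -20.]
```

View pics/c6.png

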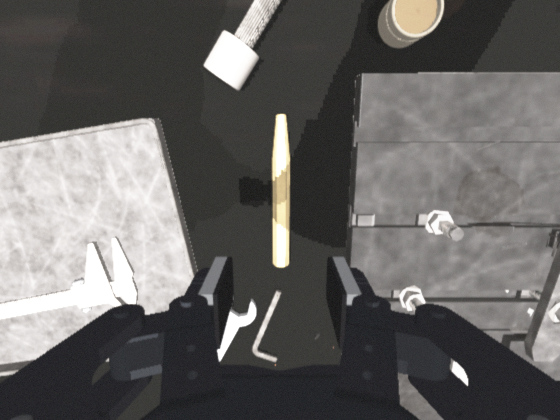

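```bash
python3 -m jog '[{"dx":50,"dy":-10,"dz":30,"wx":0,"wy":0,"wz":0},{"dx":105,"dy":-20,"dz":50,"wx":0,"wy":0,"wz":0},{"dx":160,"dy":-30,"dz":70,"wx":0,"wy":1,"wz":0},{"dx":215,"dy":-30,"dz":90,"wx":0,"wy":2,"wz":0},{"dx":270,"dy":-30,"dz":100,"wx":0,"wy":3,"wz":0},{"dx":325,"dy":-30,"dz":110,"wx":0,"wy":4,"wz":0},{"dx":380,"dy":-20,"dz":110,"wx":0,"wy":4.2,"wz":0},{"dx":435,"dy":-10,"dz":110,"wx":0,"wy":4.2,"wz":0}]' 0.6
python3 -m jog '[{"dx":55,"dy":0,"dz":0,"wx":0,"wy":0,"wz":0},{"dx":95,"dy":0,"dz":0,"wx":0,"wy":0,"wz":0},{"dx":95,"dy":0,"dz":0,"wx":0,"wy":0,"wz":0}]' 0.6
python3 - <<'E'
from h import *
f=ctrl.grab_frame("wrist"); save(f,"c7.png")
go(491.2,336.2,120,85.7)
for r in ctrl.trace("lid",f)[:1]: print(r["conf"],rect(f,r["mask"],50),r["bbox"])
E
```

```text
time: 11.0
position: [489.9, 216.9, 158.8]
eef_rot: [[0.074, -0.002, -0.997], [0.997, -0.001, 0.074], [-0.001, -1.0, 0.002]]
force: [0.9, -0.1, 1.2]
grip_width: 51.4
time: 11.38
position: [496.8, 312.1, 157.9]
eef_rot: [[0.071, -0.003, -0.997], [0.997, -0.002, 0.071], [-0.002, -1.0, 0.003]]
force: [-0.3, -0.3, -0.6]
grip_width: 51.3
shift [25.1 38.4  7.5] rot [-0.16  0.14 -0.12] | now [497.  310.7 158.4] jawyaw 85.84 t 11.43 q6 [32.  9.  7. 88. -0. 36.]
```

View pics/c7.png

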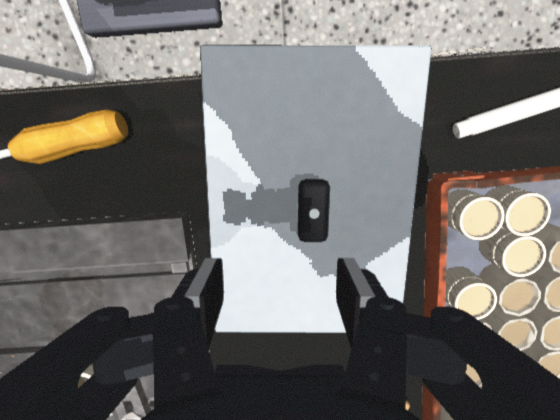

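Run:
```python
from h import *
f=ctrl.grab_frame("wrist")
m=np.zeros((420,560),bool); g=f["color"].max(2); m[170:250,285:340]=g[170:250,285:340]<70
n,lab,st,_=cv2.connectedComponentsWithStats(m.astype(np.uint8)); k=1+np.argmax(st[1:,4]); print(st[k])
print("knob",rect(f,lab==k,72))
for q in [(202,46),(430,47),(216,331),(406,332)]: print(toz(f,*q,50)[:2])
```

```text
[ 301  178   32   62 1736]
knob ((489.9779968261719, 336.31011962890625), (21.639169692993164, 44.606021881103516), 85.72347259521484)
[374.55108831 265.84404915]
[386.80894661 421.72492269]
[597.57361435 247.59876336]
[610.81611712 410.91326046]
```

```bash
python3 -m jog '[{"dx":12,"dy":30,"dz":3,"wx":0,"wy":0,"wz":0},{"dx":24.5,"dy":60,"dz":7.2,"wx":0,"wy":0,"wz":0},{"dx":24.5,"dy":85,"dz":7.2,"wx":0,"wy":0,"wz":0},{"dx":24.5,"dy":99,"dz":7.2,"wx":0,"wy":0,"wz":0},{"dx":24.5,"dy":104,"dz":7.2,"wx":0,"wy":0,"wz":0},{"dx":24.5,"dy":104,"dz":7.2,"wx":0,"wy":0,"wz":0}]' 0.6
python3 - <<'E'
from h import *
f=ctrl.grab_frame("wrist"); save(f,"c8.png")
go(490.8,336.3,54,86)
E
```

```text
time: 12.28
position: [492.8, 334.7, 57.3]
eef_rot: [[0.075, 0.0, -0.997], [0.997, 0.0, 0.075], [0.0, -1.0, -0.0]]
force: [0.2, 0.1, 0.5]
grip_width: 51.6
shift [1.1 3.7 2.3] rot [ 0.05 -0.3   0.04] | now [493.  335.   57.7] jawyaw 85.7 t 12.32 q6 [34. 11. -2. 77.  0. 38.]
```

View pics/c8.png

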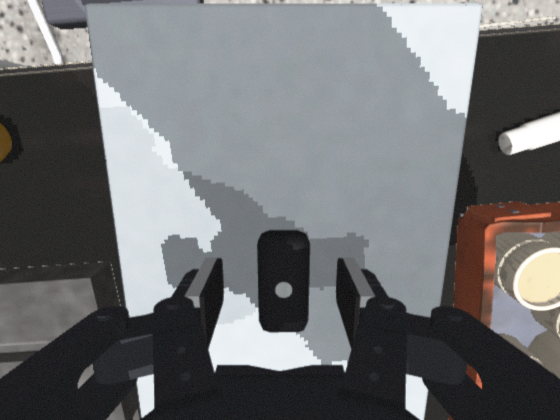

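Knob centred between fingers (x≈283). Small correction, then close and record the exact pose.

```bash
python3 -m jog '[{"dx":1,"dy":2,"dz":2,"wx":0,"wy":0,"wz":0},{"dx":1,"dy":3,"dz":2,"wx":0,"wy":0,"wz":0},{"dx":1,"dy":3,"dz":2,"wx":0,"wy":0,"wz":0}]' 0.6
python3 -m jog '[{"dx":0,"dy":0,"dz":0,"wx":0,"wy":0,"wz":0},{"dx":0,"dy":0,"dz":0,"wx":0,"wy":0,"wz":0},{"dx":0,"dy":0,"dz":0,"wx":0,"wy":0,"wz":0},{"dx":0,"dy":0,"dz":0,"wx":0,"wy":0,"wz":0},{"dx":0,"dy":0,"dz":0,"wx":0,"wy":0,"wz":0}]' 0
python3 - <<'E'
from h import *
P=[]
for i in range(6):
    ctrl.grab_frame("top"); o=ctrl.get_obs(); P.append([*o["position"],np.degrees(np.arctan2(o["eef_rot"][1][0],o["eef_rot"][0][0])),o["grip_width"],*o["force"]])
print(np.round(P,2)); print(np.mean(P,0).round(2))
E
```

```text
time: 12.7
position: [490.6, 336.3, 53.9]
eef_rot: [[0.074, 0.0, -0.997], [0.997, 0.0, 0.074], [0.0, -1.0, -0.0]]
force: [-0.2, 0.7, -0.8]
grip_width: 51.2
time: 13.32
position: [490.7, 336.3, 54.0]
eef_rot: [[0.074, 0.0, -0.997], [0.997, 0.0, 0.074], [0.0, -1.0, -0.0]]
force: [-1.1, 1.2, 3.4]
grip_width: 20.9
[[ 4.9070e+02  3.3637e+02  5.4080e+01  8.5730e+01  2.1010e+01 -8.7000e-01
   5.4000e-01  4.1000e+00]
 [ 4.9070e+02  3.3638e+02  5.4090e+01  8.5730e+01  2.0430e+01 -1.1700e+00
   1.0100e+00  4.3700e+00]
 [ 4.9070e+02  3.3637e+02  5.4050e+01  8.5730e+01  2.0520e+01 -1.5600e+00
   8.5000e-01  4.4600e+00]
 [ 4.9071e+02  3.3634e+02  5.4050e+01  8.5730e+01  2.0880e+01 -5.6000e-01
   8.5000e-01  4.0200e+00]
 [ 4.9071e+02  3.3637e+02  5.4040e+01  8.5730e+01  2.0630e+01 -1.8600e+00
   1.6300e+00  5.2600e+00]
 [ 4.9072e+02  3.3636e+02  5.4060e+01  8.5730e+01  2.0760e+01 -1.3200e+00
   4.7000e-01  5.1000e+00]]
[490.71 336.36  54.06  85.73  20.71  -1.22   0.89   4.55]
```

```bash
python3 -m jog '[{"dx":0,"dy":-8,"dz":0,"wx":0,"wy":0,"wz":0},{"dx":0,"dy":-16,"dz":0,"wx":0,"wy":0,"wz":0},{"dx":0,"dy":-26,"dz":0,"wx":0,"wy":0,"wz":0},{"dx":0,"dy":-50,"dz":0,"wx":0,"wy":0,"wz":0},{"dx":0,"dy":-80,"dz":0,"wx":0,"wy":0,"wz":0},{"dx":0,"dy":-106,"dz":0,"wx":0,"wy":0,"wz":0},{"dx":0,"dy":-106,"dz":0,"wx":0,"wy":0,"wz":0},{"dx":0,"dy":-106,"dz":0,"wx":0,"wy":0,"wz":0}]' 0
python3 - <<'E'
from h import *
f=ctrl.grab_frame("wrist"); save(f,"d1.png")
f=ctrl.grab_frame("scene"); save(f,"d1s.png")
f=ctrl.grab_frame("top"); save(f,"d1t.png",1.4)
go(447,-405,160,-4)
E
```

```text
time: 14.62
position: [490.4, 336.0, 158.7]
eef_rot: [[0.075, -0.001, -0.997], [0.997, -0.001, 0.075], [-0.001, -1.0, 0.001]]
force: [1.1, -0.3, -5.2]
grip_width: 20.7
shift [-7.42e+02 -7.00e-01 -1.22e+01] rot [-1.000e-02  8.973e+01 -1.400e-01] | now [490.1 335.9 158.3] jawyaw 85.73 t 14.78 q6 [34. 10.  8. 88. -0. 39.]
```

View pics/d1s.png

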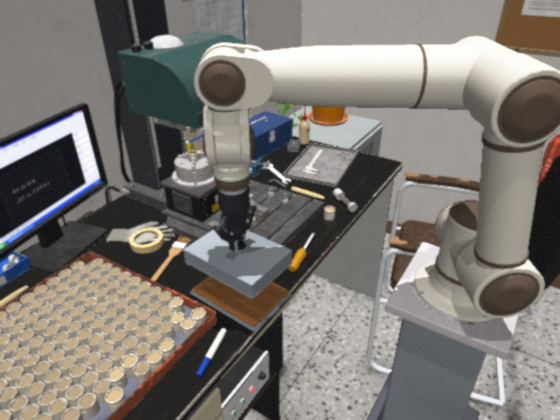

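View pics/d1.png

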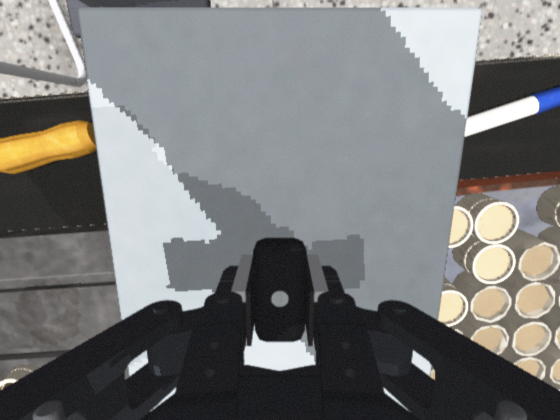

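View pics/d1t.png

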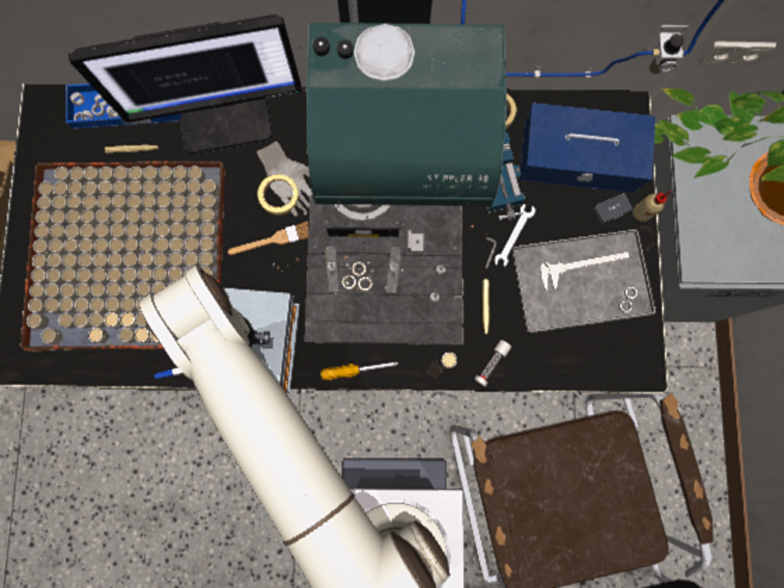

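```bash
python3 -m jog '[{"dx":-30,"dy":-10,"dz":0,"wx":0,"wy":4,"wz":0},{"dx":-80,"dy":-20,"dz":0,"wx":0,"wy":10,"wz":0},{"dx":-130,"dy":-20,"dz":0,"wx":0,"wy":16,"wz":0},{"dx":-180,"dy":-20,"dz":0,"wx":0,"wy":22,"wz":0},{"dx":-230,"dy":-20,"dz":0,"wx":0,"wy":28,"wz":0},{"dx":-280,"dy":-20,"dz":0,"wx":0,"wy":34,"wz":0},{"dx":-330,"dy":-20,"dz":0,"wx":0,"wy":40,"wz":0},{"dx":-380,"dy":-20,"dz":0,"wx":0,"wy":46,"wz":0}]' 0
python3 - <<'E'
from h import *
go(444,-408,150,0)
E
```

```text
time: 15.78
position: [461.7, -44.3, 179.2]
eef_rot: [[0.771, -0.001, -0.637], [0.637, 0.0, 0.771], [-0.0, -1.0, 0.0]]
force: [0.1, -0.4, -4.1]
grip_width: 20.6
shift [-245.2   29.1 -269.3] rot [-1.000e-02  3.954e+01 -3.000e-02] | now [461.7 -44.3 179.2] jawyaw 39.54 t 15.78 q6 [-5. -8. -8. 90.  0. 45.]
```

```bash
python3 -m jog '[{"dx":-35,"dy":0,"dz":-38,"wx":0,"wy":6,"wz":0},{"dx":-70,"dy":0,"dz":-77,"wx":0,"wy":12,"wz":0},{"dx":-105,"dy":0,"dz":-115,"wx":0,"wy":18,"wz":0},{"dx":-140,"dy":0,"dz":-154,"wx":0,"wy":24,"wz":0},{"dx":-175,"dy":0,"dz":-192,"wx":0,"wy":30,"wz":0},{"dx":-210,"dy":5,"dz":-231,"wx":0,"wy":36,"wz":0},{"dx":-245,"dy":10,"dz":-269,"wx":0,"wy":39.5,"wz":0},{"dx":-245,"dy":29,"dz":-269,"wx":0,"wy":39.5,"wz":0}]' 0
python3 - <<'E'
from h import *
go(444,-408,100,0)
f=ctrl.grab_frame("wrist"); save(f,"d2.png")
f=ctrl.grab_frame("top"); save(f,"d2t.png",1.4)
E
```

```text
time: 16.77
position: [445.1, -409.6, 149.5]
eef_rot: [[1.0, -0.0, 0.0], [-0.0, -0.0, 1.0], [-0.0, -1.0, -0.0]]
force: [0.4, 1.5, -4.1]
grip_width: 20.8
shift [-1.1 49.5  1.6] rot [ 0.03 -0.03 -0.02] | now [ 445.1 -409.6  149.5] jawyaw -0.03 t 16.77 q6 [-43.  12.   8.  87.  -0.  47.]
```

View pics/d2.png

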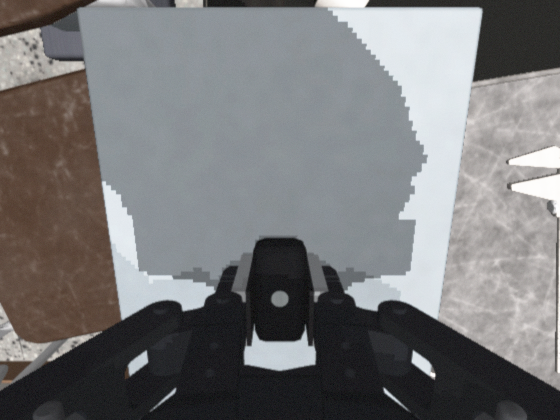

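View pics/d2t.png

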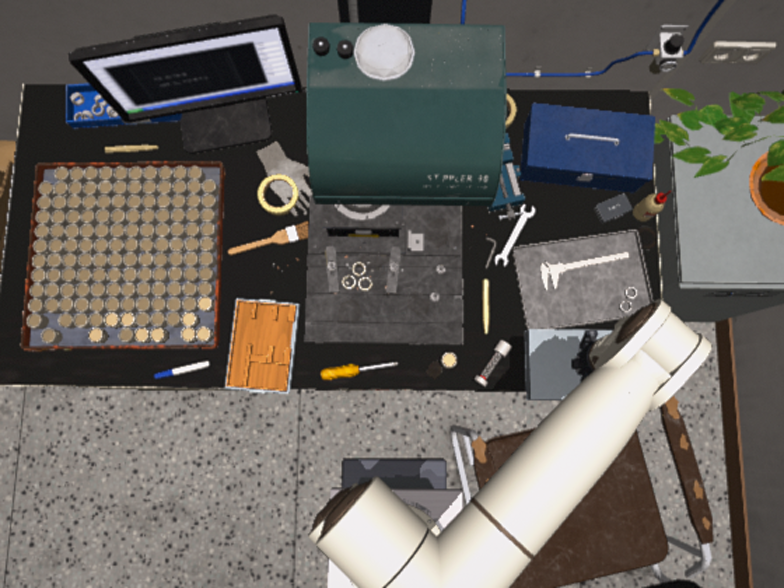

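```bash
python3 -m jog '[{"dx":-0.5,"dy":25,"dz":1,"wx":0,"wy":0,"wz":0},{"dx":-1,"dy":50,"dz":1.6,"wx":0,"wy":0,"wz":0},{"dx":-1,"dy":70,"dz":1.6,"wx":0,"wy":0,"wz":0},{"dx":-1,"dy":85,"dz":1.6,"wx":0,"wy":0,"wz":0},{"dx":-1,"dy":93,"dz":1.6,"wx":0,"wy":0,"wz":0},{"dx":-1,"dy":98,"dz":1.6,"wx":0,"wy":0,"wz":0},{"dx":-1,"dy":101,"dz":1.6,"wx":0,"wy":0,"wz":0},{"dx":-1,"dy":101,"dz":1.6,"wx":0,"wy":0,"wz":0}]' 0
python3 - <<'E'
from h import *
P=[]
for i in range(3):
    f=ctrl.grab_frame("scene"); o=ctrl.get_obs(); P.append([*o["position"],np.degrees(np.arctan2(o["eef_rot"][1][0],o["eef_rot"][0][0])),o["grip_width"],*o["force"]])
print(np.round(P,2)); save(f,"d3.png")
E
```

```text
time: 17.88
position: [444.9, -404.7, 50.0]
eef_rot: [[1.0, 0.0, -0.004], [0.004, -0.0, 1.0], [0.0, -1.0, -0.0]]
force: [-0.8, 0.5, -4.9]
grip_width: 20.7
[[ 4.4489e+02 -4.0477e+02  5.0140e+01  2.2000e-01  2.0600e+01 -1.1000e-01
  -8.0000e-02 -4.6000e+00]
 [ 4.4492e+02 -4.0480e+02  5.0200e+01  2.2000e-01  2.0750e+01 -5.1000e-01
   3.3000e-01 -4.2700e+00]
 [ 4.4495e+02 -4.0480e+02  5.0220e+01  2.3000e-01  2.0540e+01  2.4000e-01
  -1.5000e-01 -4.0400e+00]]
```

View pics/d3.png

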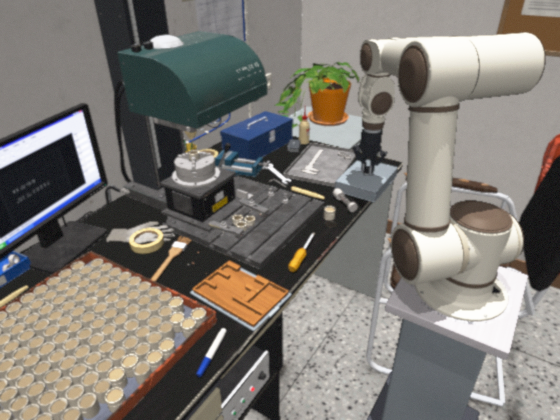

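```bash
python3 -m jog '[{"dx":0,"dy":1,"dz":0,"wx":0,"wy":0,"wz":0},{"dx":0,"dy":2,"dz":0,"wx":0,"wy":0,"wz":0},{"dx":0,"dy":2.5,"dz":0,"wx":0,"wy":0,"wz":0},{"dx":0,"dy":2.5,"dz":0,"wx":0,"wy":0,"wz":0}]' 0
```

```text
time: 18.52
position: [444.8, -404.7, 48.1]
eef_rot: [[1.0, 0.0, -0.004], [0.004, -0.0, 1.0], [0.0, -1.0, -0.0]]
force: [-3.7, 3.1, 5.6]
grip_width: 20.6
```

```bash
python3 -m jog '[{"dx":0,"dy":0,"dz":0,"wx":0,"wy":0,"wz":0},{"dx":0,"dy":0,"dz":0,"wx":0,"wy":0,"wz":0},{"dx":0,"dy":0,"dz":0,"wx":0,"wy":0,"wz":0},{"dx":0,"dy":-10,"dz":0,"wx":0,"wy":0,"wz":0},{"dx":0,"dy":-50,"dz":0,"wx":0,"wy":0,"wz":0},{"dx":0,"dy":-110,"dz":0,"wx":0,"wy":0,"wz":0},{"dx":0,"dy":-110,"dz":0,"wx":0,"wy":0,"wz":0},{"dx":0,"dy":-110,"dz":0,"wx":0,"wy":0,"wz":0}]' 0.6
python3 - <<'E'
from h import *
f=ctrl.grab_frame("wrist"); save(f,"d4.png")
m=np.zeros((420,560),bool); g=f["color"].max(2); m[170:290,225:335]=g[170:290,225:335]<70
n,lab,st,_=cv2.connectedComponentsWithStats(m.astype(np.uint8)); k=1+np.argmax(st[1:,4]); print(st[k])
print("knob",rect(f,lab==k,66))
o=ctrl.get_obs(); print(o["position"])
go(600,-220,160,90)
E
```

```text
time: 19.52
position: [444.9, -404.8, 157.7]
eef_rot: [[1.0, 0.001, -0.004], [0.004, -0.001, 1.0], [0.001, -1.0, -0.001]]
force: [0.3, 0.0, -0.0]
grip_width: 51.2
[ 265  188   29   60 1541]
knob ((443.6288146972656, -404.470947265625), (20.5551815032959, 44.65324401855469), 0.16978299617767334)
[ 444.57541013 -404.45713457  156.661362  ]
shift [156.1  -3.3 183.8] rot [-6.000e-02 -8.977e+01 -0.000e+00] | now [ 444.6 -404.5  156.7] jawyaw 0.23 t 19.57 q6 [-42.  11.   9.  88.  -0.  47.]
```

View pics/d4.png

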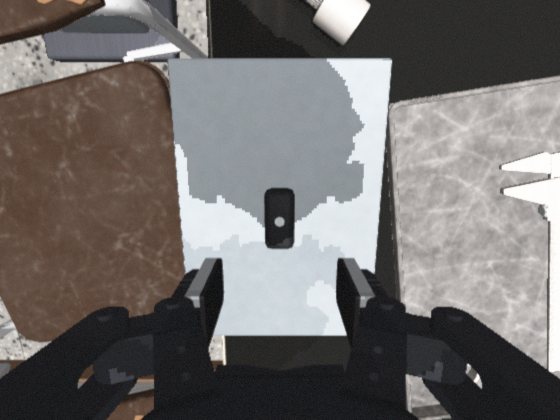

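Run:
```python
from h import *
go(459,-237,140,55.6)
```

```text
shift [ 15.1  16.7 167.4] rot [-5.000e-02 -5.537e+01 -2.000e-02] | now [ 444.6 -404.5  156.7] jawyaw 0.23 t 19.57 q6 [-42.  11.   9.  88.  -0.  47.]
```

```bash
python3 -m jog '[{"dx":3,"dy":0,"dz":30,"wx":0,"wy":-10,"wz":0},{"dx":6,"dy":0,"dz":60,"wx":0,"wy":-20,"wz":0},{"dx":9,"dy":3,"dz":90,"wx":0,"wy":-30,"wz":0},{"dx":12,"dy":6,"dz":120,"wx":0,"wy":-40,"wz":0},{"dx":15,"dy":12,"dz":150,"wx":0,"wy":-50,"wz":0},{"dx":15,"dy":17,"dz":167,"wx":0,"wy":-55.4,"wz":0},{"dx":15,"dy":17,"dz":167,"wx":0,"wy":-55.4,"wz":0}]' 0.5
python3 - <<'E'
from h import *
f=ctrl.grab_frame("wrist"); save(f,"e1.png")
for r in ctrl.trace("gauge_mid",f): print(r["conf"],r["bbox"],rect(f,r["mask"],16))
go(459,-237,60,55.6)
E
```

```text
time: 20.45
position: [458.5, -236.4, 138.9]
eef_rot: [[0.564, -0.002, -0.826], [0.826, 0.001, 0.564], [-0.0, -1.0, 0.002]]
force: [1.4, 1.0, 0.2]
grip_width: 43.0
0.58 [257.2, 123.8, 45.4, 154.8] ((456.296142578125, -234.26785278320312), (33.379119873046875, 127.24711608886719), 55.59439468383789)
0.19 [553.2, 3.5, 6.8, 11.6] ((449.5102233886719, 5.487473011016846), (5.546472549438477, 7.9120869636535645), 68.03271484375)
shift [ 0.7 79.7  0.2] rot [-0.05 -0.08 -0.02] | now [ 458.9 -237.7  139.7] jawyaw 55.52 t 20.55 q6 [-27.  -0.  -6.  85.  -0.   7.]
```

View pics/e1.png

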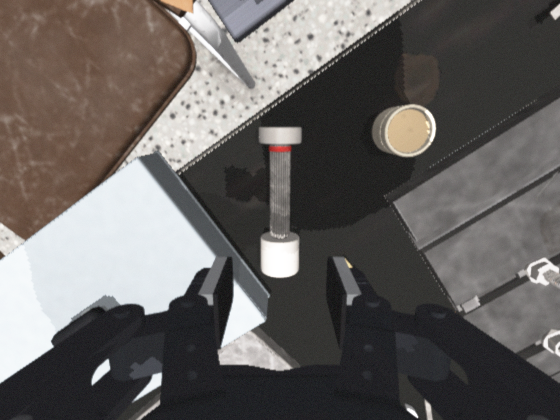

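```bash
python3 -m jog '[{"dx":0.7,"dy":50,"dz":0,"wx":0,"wy":0,"wz":0},{"dx":0.7,"dy":100,"dz":0,"wx":0,"wy":0,"wz":0},{"dx":0.7,"dy":125,"dz":0,"wx":0,"wy":0,"wz":0},{"dx":0.7,"dy":134.5,"dz":0,"wx":0,"wy":0,"wz":0},{"dx":0.7,"dy":134.5,"dz":0,"wx":0,"wy":0,"wz":0}]' 0.5
python3 - <<'E'
from h import *
f=ctrl.grab_frame("wrist"); save(f,"e2.png")
go(459,-237,5,55.6)
E
```

```text
time: 21.18
position: [459.5, -237.5, 5.9]
eef_rot: [[0.566, -0.0, -0.825], [0.825, 0.0, 0.566], [-0.0, -1.0, 0.0]]
force: [-0.5, -0.3, 0.2]
grip_width: 42.5
shift [-0.   1.7  1.1] rot [ 0.06 -0.03  0.  ] | now [ 459.9 -237.6    6.7] jawyaw 55.57 t 21.23 q6 [-27.   2. -18.  70.  -0.   7.]
```

View pics/e2.png

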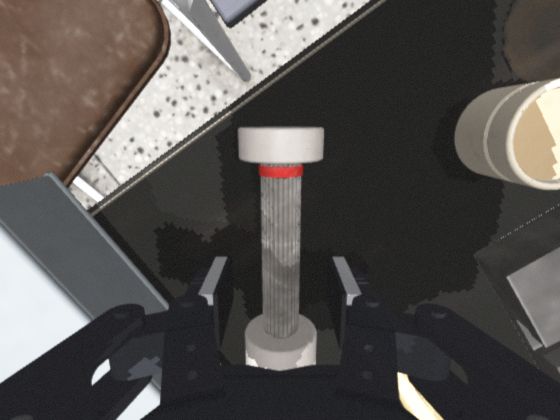

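```bash
python3 -m jog '[{"dx":0,"dy":1.5,"dz":1,"wx":0,"wy":0,"wz":0},{"dx":0,"dy":1.5,"dz":1,"wx":0,"wy":0,"wz":0},{"dx":0,"dy":1.5,"dz":1,"wx":0,"wy":0,"wz":0},{"dx":0,"dy":1.5,"dz":1,"wx":0,"wy":0,"wz":0},{"dx":0,"dy":1.5,"dz":1,"wx":0,"wy":0,"wz":0}]' 0
python3 -m jog '[{"dx":0,"dy":-10,"dz":0,"wx":0,"wy":0,"wz":0},{"dx":0,"dy":-40,"dz":0,"wx":0,"wy":0,"wz":0},{"dx":0,"dy":-90,"dz":0,"wx":0,"wy":0,"wz":0},{"dx":0,"dy":-145,"dz":0,"wx":0,"wy":0,"wz":0},{"dx":0,"dy":-145,"dz":0,"wx":0,"wy":0,"wz":0}]' 0
python3 - <<'E'
from h import *
f=ctrl.grab_frame("wrist"); save(f,"e3.png")
go(560,290,220,85.73)
E
```

```text
time: 21.85
position: [459.2, -236.7, 5.4]
eef_rot: [[0.565, 0.001, -0.825], [0.825, -0.001, 0.565], [0.0, -1.0, -0.002]]
force: [-0.8, 0.4, 6.1]
grip_width: 13.6
time: 22.48
position: [460.4, -237.3, 154.3]
eef_rot: [[0.564, 0.007, -0.825], [0.825, -0.003, 0.564], [0.001, -1.0, -0.007]]
force: [-0.6, 0.5, -2.7]
grip_width: 13.8
shift [491.6 -69.1 214.3] rot [ 2.20e-01 -3.01e+01 -3.00e-02] | now [ 459.6 -236.8  151.5] jawyaw 55.63 t 22.52 q6 [-27.  -1.  -5.  86.   0.   7.]
```

View pics/e3.png

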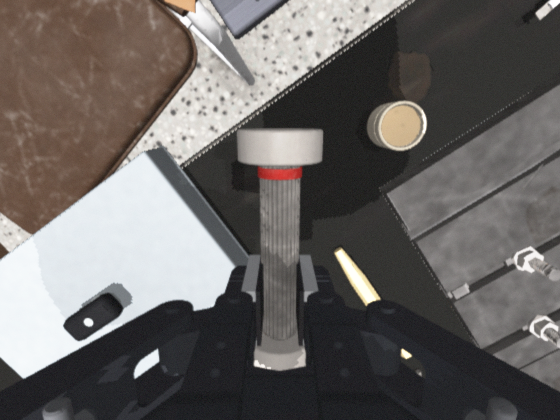

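Run:
```python
from h import *
f=ctrl.grab_frame("wrist"); o=ctrl.get_obs(); p=np.array(o["position"]); Rt=np.array(o["eef_rot"]); za=p[2]+10.6
g=f["color"]; print(g[110:170:2,280].tolist())
for v,zz,n in [(129,16,"y=59"),(162,16,"47"),(180,8,"-"),(344,8,"-29")]:
    q=toz(f,280,v,za+zz); print(n,(Rt.T@(q-p)).round(1))
```

```text
[[30, 29, 31], [33, 35, 35], [36, 36, 38], [36, 33, 34], [26, 26, 24], [35, 36, 36], [34, 35, 34], [38, 38, 35], [28, 28, 29], [88, 86, 81], [150, 143, 141], [212, 206, 201], [229, 224, 220], [229, 224, 220], [228, 223, 219], [226, 221, 216], [228, 224, 218], [228, 222, 219], [224, 219, 214], [223, 218, 211], [224, 219, 212], [223, 216, 211], [222, 218, 213], [222, 217, 211], [223, 218, 211], [222, 217, 211], [223, 218, 212], [198, 192, 185], [131, 127, 125], [135, 118, 113]]
y=59 [ -0.2 -26.6  65.4]
47 [ -0.2 -26.6  54.1]
- [ -0.2 -18.6  46.4]
-29 [ -0.2 -18.6 -26.2]
```

Run:
```python
from h import *
go(541,215,270,85.73)
```

```text
shift [ 419.1 -120.5  186.9] rot [  0.04 -30.1   -0.  ] | now [ 458.8 -236.5  149.5] jawyaw 55.63 t 22.57 q6 [-27.  -1.  -5.  86.   0.   7.]
```

```bash
python3 -m jog '[{"dx":44,"dy":-12,"dz":30,"wx":0,"wy":-3,"wz":0},{"dx":90,"dy":-25,"dz":60,"wx":0,"wy":-7,"wz":0},{"dx":135,"dy":-38,"dz":85,"wx":0,"wy":-11,"wz":0},{"dx":180,"dy":-52,"dz":105,"wx":0,"wy":-14,"wz":0},{"dx":227,"dy":-66,"dz":125,"wx":0,"wy":-18,"wz":0},{"dx":275,"dy":-79,"dz":145,"wx":0,"wy":-22,"wz":0},{"dx":323,"dy":-93,"dz":160,"wx":0,"wy":-26,"wz":0},{"dx":371,"dy":-107,"dz":174,"wx":0,"wy":-30,"wz":0}]' 0
python3 -m jog '[{"dx":25,"dy":-10,"dz":10,"wx":0,"wy":0,"wz":0},{"dx":34,"dy":-12,"dz":30,"wx":0,"wy":0,"wz":0},{"dx":34,"dy":-12,"dz":30,"wx":0,"wy":0,"wz":0}]' 0
python3 - <<'E'
from h import *
f=ctrl.grab_frame("wrist"); save(f,"e4.png"); import pickle; pickle.dump({k:f[k] for k in f},open("e4.pkl","wb"))
go(541,215,270,85.73)
for l,z in [("case",18),("pocket_gauge",18),("pins_mid",20),("screwdriver_mid",14)]:
  for r in ctrl.trace(l,f)[:2]: print(l,r["conf"],r["bbox"],rect(f,r["mask"],z))
E
```

```text
time: 23.58
position: [524.2, 169.7, 254.9]
eef_rot: [[0.074, -0.003, -0.997], [0.997, -0.001, 0.074], [-0.001, -1.0, 0.002]]
force: [0.2, -0.4, -1.9]
grip_width: 13.8
time: 23.95
position: [495.6, 204.3, 267.6]
eef_rot: [[0.075, -0.001, -0.997], [0.997, -0.001, 0.075], [-0.001, -1.0, 0.001]]
force: [-0.6, -0.4, -1.2]
grip_width: 13.6
shift [ 14.6  -2.3 -43.8] rot [-0.04 -0.08 -0.04] | now [496.2 203.8 267.7] jawyaw 85.65 t 24.0 q6 [22.  4. 13. 99. -0. 27.]
case 0.76 [316.4, 64.1, 154.9, 194.2] ((489.3892517089844, 333.58843994140625), (156.19305419921875, 224.5746307373047), 85.73318481445312)
pocket_gauge 0.58 [319.9, 66.1, 149.5, 191.7] ((489.36614990234375, 333.66461181640625), (157.4259796142578, 224.71473693847656), 85.26304626464844)
screwdriver_mid 0.6 [103.5, 107.3, 156.4, 50.8] ((436.1119384765625, 93.65736389160156), (30.237611770629883, 191.7545166015625), 8.976398468017578)
```

View pics/e4.png

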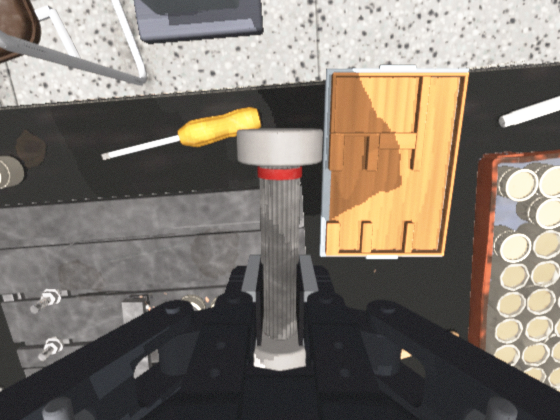

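Run:
```python
from h import *
import pickle
f=pickle.load(open("e4.pkl","rb")); 
c=(490.7,336.4); a=np.radians(-4.27)
def W(x,y,z): return [c[0]+x*np.cos(a)-y*np.sin(a), c[1]+x*np.sin(a)+y*np.cos(a), z]
im=cv2.resize(f["color"][50:275,305:485,::-1],None,fx=3,fy=2.6*3/2.6,interpolation=cv2.INTER_CUBIC)
S=3
def dr(pts,col):
    P=[proj(f,W(*p)) for p in pts]; P=np.array([((u-305+.5)*S,(v-50+.5)*S) for u,v in P]).round().astype(np.int32)
    cv2.polylines(im,[P.reshape(-1,1,2)],True,col,1)
dr([(-107,-74,18),(107,-74,18),(107,74,18),(-107,74,18)],(0,255,0))
dr([(-113,-80,6),(113,-80,6),(113,80,6),(-113,80,6)],(255,0,0))
dr([(-103,33,18),(103,33,18),(103,70,18),(-103,70,18)],(255,0,255))
dr([(0,-74,6),(64,-74,6),(64,33,6),(0,33,6)],(255,255,0))
im=im[:600]; cv2.imwrite("pics/e5.png",im); print(im.shape)
```

```text
(600, 540, 3)
```

View pics/e5.png

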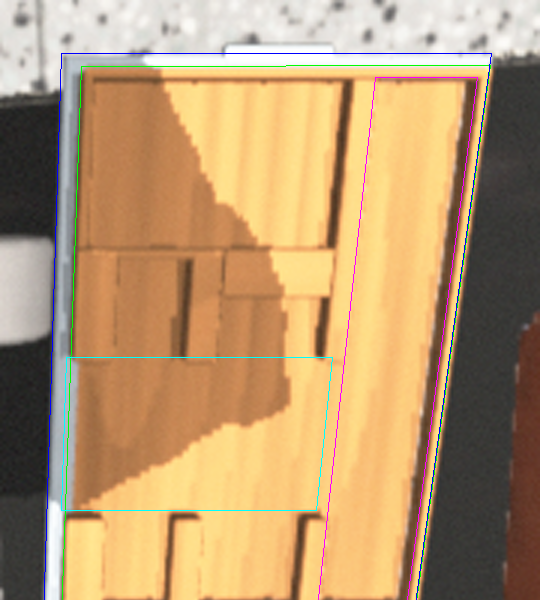

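Run:
```python
from h import *
import pickle
f=pickle.load(open("e4.pkl","rb")); 
c=(490.7,336.4); a=np.radians(-4.27)
def L(X,Y,z):
    q=toz(f,305+X/3-.5,50+Y/3-.5,z)[:2]-np.array(c); return (np.cos(a)*q[0]+np.sin(a)*q[1]).round(1),(-np.sin(a)*q[0]+np.cos(a)*q[1]).round(1)
for n,X,Y,z in [("drift L",115,320,18),("drift R bot",183,320,6),("R top",190,320,18),("gauge L",222,320,18),("g R bot",318,330,6),("gR top",328,330,18),("gauge near end",270,296,18),("block near",270,250,18),("drift near",150,256,18),("pinsR bot",336,200,6),("pinR top",347,200,18),("sdL",368,150,18),("trough near",150,360,6),("far blocks",190,515,18)]: print(n,L(X,Y,z))
im=cv2.resize(f["color"][195:265,315:465,::-1],None,fx=5,fy=5,interpolation=cv2.INTER_CUBIC);cv2.imwrite("pics/e6.png",im)
```

```text
drift L (np.float64(-15.8), np.float64(-57.4))
drift R bot (np.float64(-14.7), np.float64(-28.0))
R top (np.float64(-15.8), np.float64(-28.4))
gauge L (np.float64(-15.8), np.float64(-16.0))
g R bot (np.float64(-10.6), np.float64(26.2))
gR top (np.float64(-11.9), np.float64(25.4))
gauge near end (np.float64(-24.9), np.float64(1.7))
block near (np.float64(-42.0), np.float64(0.2))
drift near (np.float64(-39.9), np.float64(-45.2))
pinsR bot (np.float64(-60.4), np.float64(28.0))
pinR top (np.float64(-60.2), np.float64(27.4))
sdL (np.float64(-78.0), np.float64(33.2))
trough near (np.float64(1.3), np.float64(-40.2))
far blocks (np.float64(62.7), np.float64(-23.0))
```

View pics/e6.png

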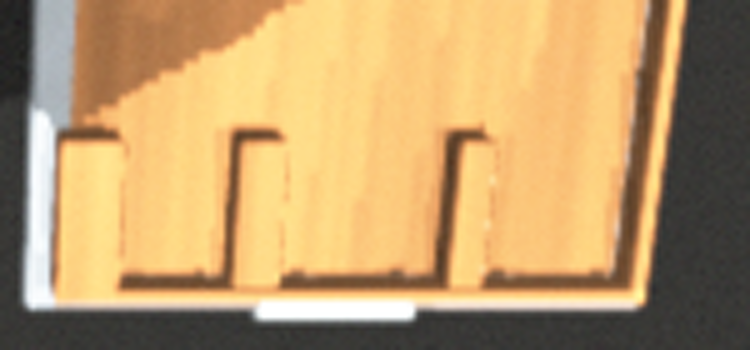

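```bash
cat >> h.py <<'E'
C=np.array([490.7,336.4]); A=np.radians(-4.27)
def W(x,y): return C[0]+x*np.cos(A)-y*np.sin(A), C[1]+x*np.sin(A)+y*np.cos(A)
def Lc(p):
    q=np.asarray(p)[:2]-C; return np.array([np.cos(A)*q[0]+np.sin(A)*q[1],-np.sin(A)*q[0]+np.cos(A)*q[1]])
E
python3 - <<'E'
from h import *
print(W(45.7,3.5)); go(*W(45.7,3.5),80,85.73)
E
```

```text
(np.float64(536.5337465517619), np.float64(336.4876186558643))
shift [135.8 188.  -28.9] rot [-0.01 -0.17 -0.01] | now [497.3 203.4 268. ] jawyaw 85.56 t 24.2 q6 [22.  4. 13. 99. -0. 27.]
```

```bash
python3 -m jog '[{"dx":45,"dy":30,"dz":-10,"wx":0,"wy":0,"wz":0},{"dx":90,"dy":60,"dz":-20,"wx":0,"wy":0,"wz":0},{"dx":130,"dy":95,"dz":-29,"wx":0,"wy":0,"wz":0},{"dx":136,"dy":140,"dz":-29,"wx":0,"wy":0,"wz":0},{"dx":136,"dy":180,"dz":-29,"wx":0,"wy":0,"wz":0},{"dx":136,"dy":188,"dz":-29,"wx":0,"wy":0,"wz":0},{"dx":136,"dy":188,"dz":-29,"wx":0,"wy":0,"wz":0}]' 0
python3 - <<'E'
from h import *
go(*W(45.7,3.5),12.5,85.73)
f=ctrl.grab_frame("wrist"); save(f,"e7.png")
E
```

```text
time: 25.08
position: [536.8, 337.2, 81.0]
eef_rot: [[0.077, 0.0, -0.997], [0.997, 0.0, 0.077], [0.0, -1.0, -0.0]]
force: [-0.2, -0.1, -1.9]
grip_width: 13.5
shift [-0.7 68.5  0.3] rot [ 0.01 -0.14  0.01] | now [536.8 337.2  81. ] jawyaw 85.59 t 25.07 q6 [32. 16.  6. 80. -0. 37.]
```

View pics/e7.png

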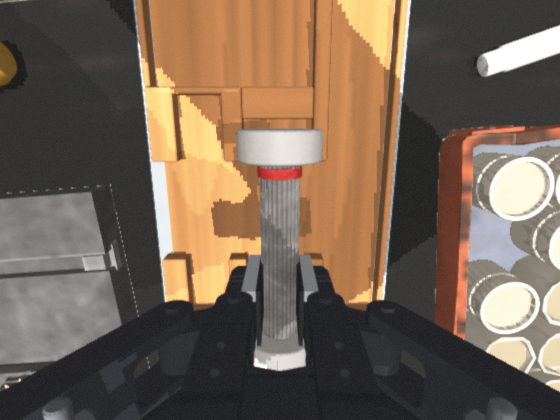

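```bash
python3 -m jog '[{"dx":-0.5,"dy":25,"dz":0,"wx":0,"wy":0,"wz":0},{"dx":-0.7,"dy":45,"dz":0,"wx":0,"wy":0,"wz":0},{"dx":-0.7,"dy":57,"dz":0,"wx":0,"wy":0,"wz":0},{"dx":-0.7,"dy":64,"dz":0,"wx":0,"wy":0,"wz":0},{"dx":-0.7,"dy":67,"dz":0,"wx":0,"wy":0,"wz":0},{"dx":-0.7,"dy":67.5,"dz":0,"wx":0,"wy":0,"wz":0},{"dx":-0.7,"dy":67.5,"dz":0,"wx":0,"wy":0,"wz":0}]' 0
python3 - <<'E'
from h import *
go(*W(45.7,3.5),12.5,85.73)
f=ctrl.grab_frame("wrist"); save(f,"e8.png")
E
```

```text
time: 26.0
position: [536.7, 337.1, 13.3]
eef_rot: [[0.076, 0.001, -0.997], [0.997, 0.0, 0.076], [0.0, -1.0, -0.001]]
force: [-1.0, 0.6, -0.4]
grip_width: 13.5
shift [-0.6  0.8  0.1] rot [ 0.03 -0.1   0.03] | now [536.7 337.1  13.3] jawyaw 85.63 t 26.0 q6 [32. 18.  1. 73.  0. 37.]
```

View pics/e8.png

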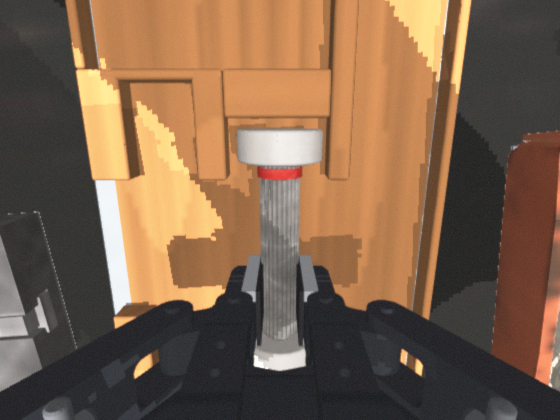

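```bash
python3 -m jog '[{"dx":-0.3,"dy":1.3,"dz":0,"wx":0,"wy":0,"wz":0},{"dx":-0.3,"dy":1.3,"dz":0,"wx":0,"wy":0,"wz":0}]' 0
python3 -m jog '[{"dx":0,"dy":0,"dz":0,"wx":0,"wy":0,"wz":0},{"dx":0,"dy":0,"dz":0,"wx":0,"wy":0,"wz":0},{"dx":0,"dy":0,"dz":0,"wx":0,"wy":0,"wz":0},{"dx":0,"dy":-15,"dz":0,"wx":0,"wy":0,"wz":0},{"dx":0,"dy":-60,"dz":0,"wx":0,"wy":0,"wz":0},{"dx":0,"dy":-120,"dz":0,"wx":0,"wy":0,"wz":0},{"dx":0,"dy":-140,"dz":0,"wx":0,"wy":0,"wz":0}]' 0.26
python3 - <<'E'
from h import *
f=ctrl.grab_frame("wrist"); save(f,"e9.png")
for r in ctrl.trace("gauge_mid",f): c,s,a=rect(f,r["mask"],22); print(r["conf"],r["bbox"],c,s,a,Lc(c))
go(598,-219.7,150,90)
E
```

```text
time: 26.3
position: [536.5, 336.6, 11.5]
eef_rot: [[0.076, 0.0, -0.997], [0.997, 0.0, 0.076], [0.0, -1.0, -0.0]]
force: [0.4, 0.2, -1.3]
grip_width: 13.5
time: 27.18
position: [537.6, 337.3, 157.4]
eef_rot: [[0.076, 0.006, -0.997], [0.997, 0.004, 0.076], [0.004, -1.0, -0.005]]
force: [0.8, 0.6, -0.7]
grip_width: 22.1
0.95 [254.7, 122.7, 42.9, 146.5] (533.4491577148438, 336.90814208984375) (33.13127517700195, 124.42304992675781) 85.4961929321289 [42.59266245  3.6896882 ]
shift [-550.8    4.4 -102.7] rot [ 0.29 -4.37  0.2 ] | now [537.6 337.3 155.8] jawyaw 85.63 t 27.27 q6 [32. 16. 14. 88.  0. 36.]
```

View pics/e9.png

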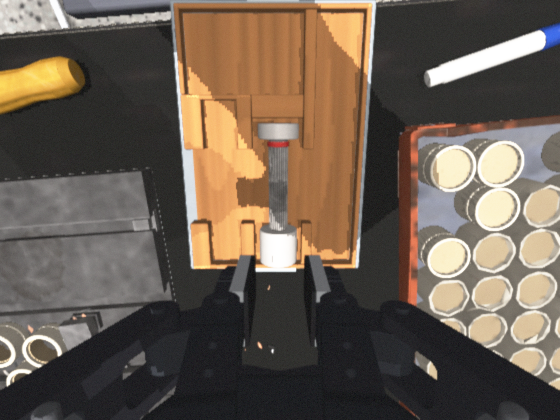

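Run:
```python
from h import *
f=ctrl.grab_frame("wrist")
r=ctrl.trace("gauge_mid",f)[0]; m=r["mask"]; rows=np.nonzero(m[:,278])[0]; print(rows.min(),rows.max())
print(Lc(toz(f,278,rows.min()-.5,30)),Lc(toz(f,278,rows.max()+.5,38)), Lc(toz(f,278,rows.max()+.5,30)))
```

```text
124 268
[-20.13905007   4.29219794] [98.09792162  3.83612203] [101.79628325   3.83889953]
```

```bash
python3 -m jog '[{"dx":-55,"dy":0,"dz":20,"wx":0,"wy":0,"wz":0},{"dx":-110,"dy":0,"dz":30,"wx":0,"wy":0,"wz":0},{"dx":-165,"dy":0,"dz":30,"wx":0,"wy":0,"wz":0},{"dx":-220,"dy":0,"dz":20,"wx":0,"wy":0,"wz":0},{"dx":-275,"dy":0,"dz":0,"wx":0,"wy":-1,"wz":0},{"dx":-330,"dy":0,"dz":-20,"wx":0,"wy":-2,"wz":0},{"dx":-385,"dy":0,"dz":-40,"wx":0,"wy":-3,"wz":0},{"dx":-440,"dy":0,"dz":-60,"wx":0,"wy":-4,"wz":0}]' 0.5
python3 -m jog '[{"dx":-50,"dy":0,"dz":-20,"wx":0,"wy":0,"wz":0},{"dx":-95,"dy":0,"dz":-30,"wx":0,"wy":0,"wz":0},{"dx":-110,"dy":0,"dz":-35,"wx":0,"wy":0,"wz":0},{"dx":-110,"dy":0,"dz":-35,"wx":0,"wy":0,"wz":0}]' 0.5
python3 - <<'E'
from h import *
f=ctrl.grab_frame("wrist"); save(f,"f1.png")
for r in ctrl.trace("drift_mid",f): print(r["conf"],r["bbox"],rect(f,r["mask"],9))
for r in ctrl.trace("pins_mid",f): print('pins',r["conf"],r["bbox"],rect(f,r["mask"],20))
go(598,-219.7,5,90)
E
```

```text
time: 28.38
position: [562.2, -108.5, 149.7]
eef_rot: [[0.006, -0.002, -1.0], [1.0, 0.001, 0.006], [0.001, -1.0, 0.002]]
force: [1.4, 0.3, 0.8]
grip_width: 42.3
time: 28.88
position: [596.5, -217.1, 149.9]
eef_rot: [[0.008, -0.002, -1.0], [1.0, 0.001, 0.008], [0.001, -1.0, 0.002]]
force: [-0.6, 1.4, -1.0]
grip_width: 42.5
0.78 [268.5, 125.7, 16.0, 152.5] ((597.5545043945312, -219.51620483398438), (15.778573036193848, 136.75489807128906), 89.76678466796875)
shift [ -4.3 146.3  -1.3] rot [-0.03 -0.3   0.03] | now [ 596.8 -215.5  151.3] jawyaw 89.7 t 29.02 q6 [-20.  16.  14.  88.   0. -20.]
```

View pics/f1.png

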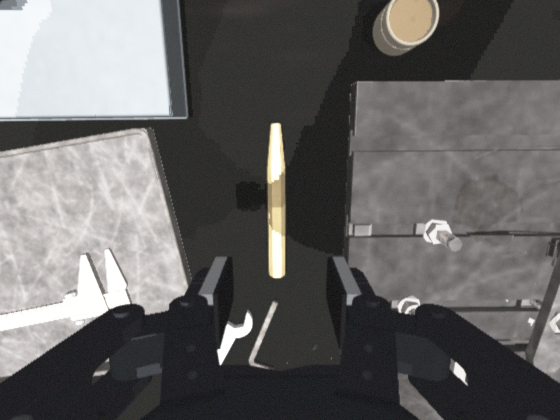

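```bash
python3 -m jog '[{"dx":-4,"dy":50,"dz":-3,"wx":0,"wy":0,"wz":0},{"dx":-4,"dy":100,"dz":-3,"wx":0,"wy":0,"wz":0},{"dx":-4,"dy":130,"dz":-3,"wx":0,"wy":0,"wz":0},{"dx":-4,"dy":146,"dz":-3,"wx":0,"wy":0,"wz":0},{"dx":-4,"dy":146.5,"dz":-3,"wx":0,"wy":0,"wz":0}]' 0.5
python3 -m jog '[{"dx":0,"dy":0,"dz":0,"wx":0,"wy":0,"wz":0},{"dx":0,"dy":0,"dz":0,"wx":0,"wy":0,"wz":0},{"dx":0,"dy":0,"dz":0,"wx":0,"wy":0,"wz":0},{"dx":0,"dy":0,"dz":0,"wx":0,"wy":0,"wz":0},{"dx":0,"dy":0,"dz":0,"wx":0,"wy":0,"wz":0}]' 0
python3 -m jog '[{"dx":0,"dy":-15,"dz":0,"wx":0,"wy":0,"wz":0},{"dx":0,"dy":-50,"dz":0,"wx":0,"wy":0,"wz":0},{"dx":0,"dy":-100,"dz":0,"wx":0,"wy":0,"wz":0},{"dx":0,"dy":-145,"dz":0,"wx":0,"wy":0,"wz":0},{"dx":0,"dy":-145,"dz":0,"wx":0,"wy":0,"wz":0}]' 0
python3 - <<'E'
from h import *
f=ctrl.grab_frame("wrist"); save(f,"f2.png")
go(*W(34.4,-43),150,85.73)
E
```

```text
time: 29.65
position: [599.7, -220.0, 4.7]
eef_rot: [[0.006, -0.001, -1.0], [1.0, 0.0, 0.006], [0.0, -1.0, 0.001]]
force: [0.2, 0.1, 0.5]
grip_width: 42.4
time: 30.28
position: [601.0, -221.1, 7.4]
eef_rot: [[0.006, 0.003, -1.0], [1.0, -0.0, 0.006], [-0.0, -1.0, -0.003]]
force: [-2.6, 2.1, 7.1]
grip_width: 10.5
time: 30.9
position: [601.6, -221.7, 155.7]
eef_rot: [[0.007, 0.007, -1.0], [1.0, -0.003, 0.007], [-0.003, -1.0, -0.007]]
force: [0.2, -0.3, -2.5]
grip_width: 9.0
shift [511.8   1.7  82.4] rot [ 0.23  3.89 -0.08] | now [ 600.8 -221.3  152.7] jawyaw 89.62 t 30.95 q6 [-20.  16.  15.  88.  -0. -20.]
```

View pics/f2.png

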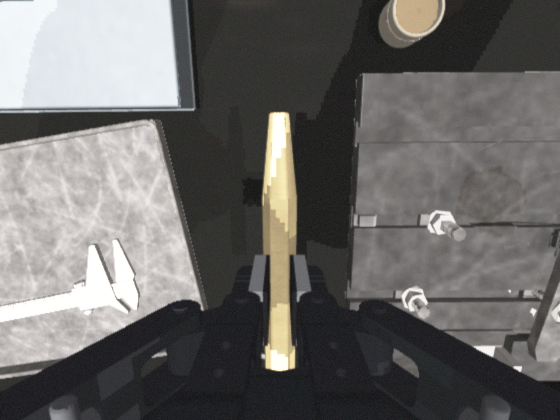

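Run:
```python
from h import *
for i in range(3):
    f=ctrl.grab_frame("wrist"); o=ctrl.get_obs(); print(o["grip_width"],o["force"].round(1) if hasattr(o["force"],'round') else o["force"],o["position"])
a=cv2.imread("pics/c3.png"); b=cv2.imread("pics/f2.png")
cv2.imwrite("pics/f3.png",cv2.resize(np.hstack([a[230:400,190:370],b[230:400,190:370]]),None,fx=2.2,fy=2.2))
```

```text
8.805353273086707 [-0.3  0.4 -2.3] [ 600.11638056 -221.06402421  150.66207337]
8.603517687068033 [-0.3  0.1 -2. ] [ 599.62501584 -220.8913751   149.37259707]
8.521539372637235 [ 0.1 -0.7 -2. ] [ 599.40560978 -220.78620116  148.7474266 ]
```

View pics/f3.png

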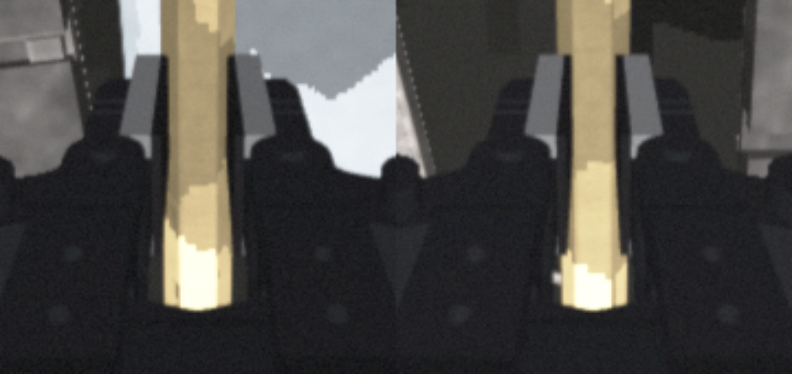

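```bash
python3 -m jog '[{"dx":0,"dy":45,"dz":0,"wx":0,"wy":0,"wz":0},{"dx":0,"dy":90,"dz":0,"wx":0,"wy":0,"wz":0},{"dx":0,"dy":120,"dz":0,"wx":0,"wy":0,"wz":0},{"dx":0,"dy":133,"dz":0,"wx":0,"wy":0,"wz":0},{"dx":0,"dy":136,"dz":0,"wx":0,"wy":0,"wz":0},{"dx":0,"dy":136,"dz":0,"wx":0,"wy":0,"wz":0}]' 0
python3 - <<'E'
from h import *
f=ctrl.grab_frame("wrist"); save(f,"f4.png"); go(600,-220,3,90); print(ctrl.get_obs()["force"],ctrl.get_obs()["grip_width"])
E
```

```text
time: 31.85
position: [600.5, -221.1, 15.0]
eef_rot: [[0.007, 0.001, -1.0], [1.0, -0.0, 0.007], [-0.0, -1.0, -0.001]]
force: [-0.2, 0.3, -2.2]
grip_width: 8.5
shift [ 1.2 12.3  0.7] rot [ 0.1  -0.37 -0.04] | now [ 600.7 -221.2   15.3] jawyaw 89.63 t 31.9 q6 [-20.  18.   2.  73.   0. -20.]
[-0.20843693  0.26628738 -1.42658005] 9.187250918164288
```

View pics/f4.png

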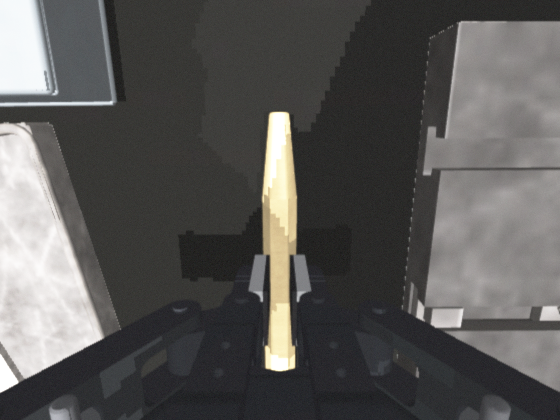

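```bash
python3 -m jog '[{"dx":0,"dy":3,"dz":0,"wx":0,"wy":0,"wz":0},{"dx":0,"dy":5,"dz":0,"wx":0,"wy":0,"wz":0},{"dx":0,"dy":7,"dz":0,"wx":0,"wy":0,"wz":0},{"dx":0,"dy":7,"dz":0,"wx":0,"wy":0,"wz":0}]' 0
```

```text
time: 32.4
position: [600.2, -221.0, 8.7]
eef_rot: [[0.006, 0.001, -1.0], [1.0, -0.0, 0.006], [-0.0, -1.0, -0.001]]
force: [-5.0, 1.8, 9.1]
grip_width: 8.9
```

```bash
python3 -m jog '[{"dx":0,"dy":-1,"dz":0,"wx":0,"wy":0,"wz":0},{"dx":0,"dy":-1,"dz":0,"wx":0,"wy":0,"wz":0},{"dx":0,"dy":-1,"dz":0,"wx":0,"wy":0,"wz":0},{"dx":0,"dy":-1,"dz":0,"wx":0,"wy":0,"wz":0}]' 0.4
python3 - <<'E'
from h import *
f=ctrl.grab_frame("wrist"); save(f,"f5.png"); go(600,-220.5,1.5,90); print(ctrl.get_obs()["force"],ctrl.get_obs()["grip_width"])
E
```

```text
time: 32.9
position: [599.9, -220.9, 7.8]
eef_rot: [[0.006, -0.0, -1.0], [1.0, 0.0, 0.006], [0.0, -1.0, 0.0]]
force: [-0.9, 0.4, -0.0]
grip_width: 34.1
shift [ 0.4  6.3 -0.1] rot [-0.01 -0.37  0.  ] | now [ 599.9 -220.9    7.8] jawyaw 89.63 t 32.95 q6 [-20.  19.   1.  73.   0. -20.]
[ 0.13647001 -0.31569404  0.40900914] 34.43525497633386
```

View pics/f5.png

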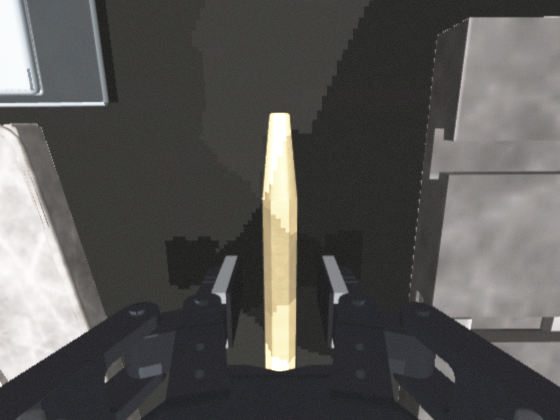

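```bash
python3 -m jog '[{"dx":0.2,"dy":4,"dz":0,"wx":0,"wy":0,"wz":0},{"dx":0.2,"dy":6.5,"dz":0,"wx":0,"wy":0,"wz":0},{"dx":0.2,"dy":6.5,"dz":0,"wx":0,"wy":0,"wz":0}]' 0.4
python3 -m jog '[{"dx":0,"dy":0,"dz":0,"wx":0,"wy":0,"wz":0},{"dx":0,"dy":0,"dz":0,"wx":0,"wy":0,"wz":0},{"dx":0,"dy":0,"dz":0,"wx":0,"wy":0,"wz":0},{"dx":0,"dy":0,"dz":0,"wx":0,"wy":0,"wz":0}]' 0
python3 -m jog '[{"dx":0,"dy":-10,"dz":0,"wx":0,"wy":0,"wz":0},{"dx":0,"dy":-30,"dz":0,"wx":0,"wy":0,"wz":0},{"dx":0,"dy":-60,"dz":0,"wx":0,"wy":0,"wz":0},{"dx":0,"dy":-60,"dz":0,"wx":0,"wy":0,"wz":0}]' 0
python3 - <<'E'
from h import *
for i in range(3):
    f=ctrl.grab_frame("wrist"); o=ctrl.get_obs(); print(o["grip_width"],o["position"])
E
```

```text
time: 33.33
position: [599.7, -220.6, 1.0]
eef_rot: [[0.006, -0.001, -1.0], [1.0, 0.0, 0.006], [0.0, -1.0, 0.001]]
force: [0.3, -0.2, -0.5]
grip_width: 33.9
time: 33.83
position: [600.1, -220.8, 1.7]
eef_rot: [[0.007, 0.0, -1.0], [1.0, -0.0, 0.007], [-0.0, -1.0, -0.0]]
force: [-1.1, -0.2, 2.3]
grip_width: 11.9
time: 34.33
position: [601.7, -221.3, 65.4]
eef_rot: [[0.006, 0.005, -1.0], [1.0, -0.002, 0.006], [-0.002, -1.0, -0.005]]
force: [0.3, -0.1, -1.4]
grip_width: 11.9
11.581987587650596 [ 600.90000828 -221.0096597    63.37442964]
11.445239396917554 [ 600.15909626 -220.77248509   61.8587414 ]
12.039228227029152 [ 599.68246327 -220.64634956   60.96192102]
```

```bash
python3 -m jog '[{"dx":0,"dy":-40,"dz":20,"wx":0,"wy":0,"wz":0},{"dx":40,"dy":-80,"dz":40,"wx":0,"wy":0,"wz":0},{"dx":90,"dy":-90,"dz":60,"wx":0,"wy":0,"wz":0},{"dx":145,"dy":-90,"dz":80,"wx":0,"wy":0,"wz":0},{"dx":200,"dy":-90,"dz":82,"wx":0,"wy":1,"wz":0},{"dx":255,"dy":-90,"dz":82,"wx":0,"wy":2,"wz":0},{"dx":310,"dy":-90,"dz":82,"wx":0,"wy":3,"wz":0},{"dx":365,"dy":-90,"dz":82,"wx":0,"wy":3.9,"wz":0}]' 0
python3 - <<'E'
from h import *
go(*W(34.4,-43),80,85.73)
print(ctrl.get_obs()["grip_width"])
E
```

```text
time: 35.48
position: [519.6, 146.5, 150.5]
eef_rot: [[0.075, -0.001, -0.997], [0.997, -0.0, 0.075], [-0.001, -1.0, 0.001]]
force: [1.4, -0.5, -2.3]
grip_width: 11.9
shift [144.3  70.4   8.6] rot [-0.07 -0.03 -0.03] | now [519.6 146.5 150.5] jawyaw 85.7 t 35.48 q6 [16.  3. -1. 86. -0. 20.]
11.89731532838312
```

```bash
python3 -m jog '[{"dx":50,"dy":0,"dz":2,"wx":0,"wy":0,"wz":0},{"dx":95,"dy":0,"dz":4,"wx":0,"wy":0,"wz":0},{"dx":130,"dy":10,"dz":8,"wx":0,"wy":0,"wz":0},{"dx":144,"dy":30,"dz":8.6,"wx":0,"wy":0,"wz":0},{"dx":144,"dy":60,"dz":8.6,"wx":0,"wy":0,"wz":0},{"dx":144,"dy":80,"dz":8.6,"wx":0,"wy":0,"wz":0},{"dx":144,"dy":90,"dz":8.6,"wx":0,"wy":0,"wz":0},{"dx":144,"dy":90,"dz":8.6,"wx":0,"wy":0,"wz":0}]' 0
python3 - <<'E'
from h import *
go(*W(34.4,-43),9,85.73)
f=ctrl.grab_frame("wrist"); save(f,"f6.png")
E
```

```text
time: 36.48
position: [522.0, 288.3, 60.4]
eef_rot: [[0.075, -0.002, -0.997], [0.997, -0.001, 0.075], [-0.001, -1.0, 0.002]]
force: [-0.0, 0.7, -1.9]
grip_width: 11.9
shift [ 2.7 51.4  0.4] rot [-0.09 -0.04 -0.06] | now [522.  288.3  60.4] jawyaw 85.69 t 36.48 q6 [29. 11. -2. 77. -0. 33.]
```

View pics/f6.png

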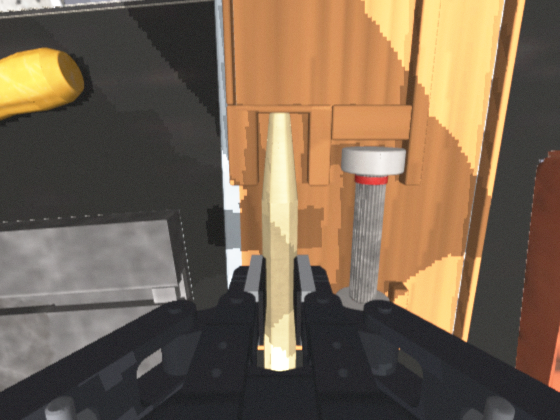

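```bash
python3 -m jog '[{"dx":2.7,"dy":15,"dz":0.4,"wx":0,"wy":0,"wz":0},{"dx":2.7,"dy":30,"dz":0.4,"wx":0,"wy":0,"wz":0},{"dx":2.7,"dy":38,"dz":0.4,"wx":0,"wy":0,"wz":0},{"dx":2.7,"dy":38,"dz":0.4,"wx":0,"wy":0,"wz":0}]' 0
python3 - <<'E'
from h import *
go(*W(34.4,-43),9,85.73)
f=ctrl.grab_frame("wrist"); save(f,"f7.png")
E
```

```text
time: 37.02
position: [521.7, 291.5, 22.4]
eef_rot: [[0.074, -0.001, -0.997], [0.997, -0.001, 0.074], [-0.001, -1.0, 0.001]]
force: [0.3, 0.7, -2.0]
grip_width: 11.7
shift [-0.5 13.4 -0.1] rot [-0.08 -0.   -0.05] | now [521.7 291.5  22.4] jawyaw 85.73 t 37.02 q6 [29. 13. -4. 73.  0. 33.]
```

View pics/f7.png

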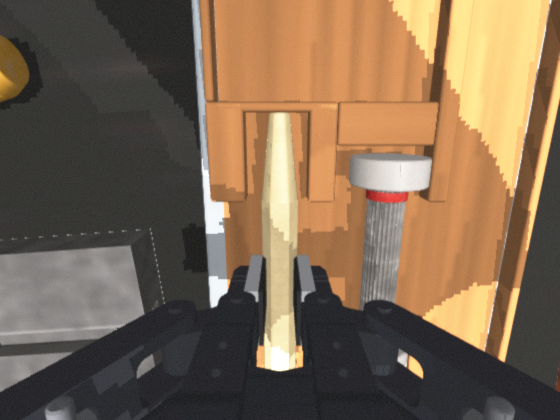

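```bash
python3 -m jog '[{"dx":-0.8,"dy":7,"dz":0,"wx":0,"wy":0,"wz":0},{"dx":-0.8,"dy":11,"dz":0,"wx":0,"wy":0,"wz":0},{"dx":-0.8,"dy":13.5,"dz":0,"wx":0,"wy":0,"wz":0},{"dx":-0.8,"dy":14.2,"dz":0,"wx":0,"wy":0,"wz":0},{"dx":-0.8,"dy":14.2,"dz":0,"wx":0,"wy":0,"wz":0}]' 0
```

```text
time: 37.7
position: [522.3, 291.0, 9.4]
eef_rot: [[0.075, 0.0, -0.997], [0.997, 0.0, 0.075], [0.0, -1.0, -0.0]]
force: [-0.6, -0.0, -2.5]
grip_width: 12.0
```

```bash
python3 -m jog '[{"dx":0,"dy":1,"dz":0,"wx":0,"wy":0,"wz":0},{"dx":0,"dy":1.5,"dz":0,"wx":0,"wy":0,"wz":0},{"dx":0,"dy":1.5,"dz":0,"wx":0,"wy":0,"wz":0}]' 0
python3 -m jog '[{"dx":0,"dy":0,"dz":0,"wx":0,"wy":0,"wz":0},{"dx":0,"dy":0,"dz":0,"wx":0,"wy":0,"wz":0},{"dx":0,"dy":0,"dz":0,"wx":0,"wy":0,"wz":0},{"dx":0,"dy":-15,"dz":0,"wx":0,"wy":0,"wz":0},{"dx":0,"dy":-60,"dz":0,"wx":0,"wy":0,"wz":0},{"dx":0,"dy":-120,"dz":0,"wx":0,"wy":0,"wz":0},{"dx":0,"dy":-150,"dz":0,"wx":0,"wy":0,"wz":0},{"dx":0,"dy":-150,"dz":0,"wx":0,"wy":0,"wz":0}]' 0.32
python3 - <<'E'
from h import *
f=ctrl.grab_frame("wrist"); save(f,"f8.png")
for l,z in (("drift_mid",15),("gauge_mid",22),("screwdriver_mid",14.5)):
  for r in ctrl.trace(l,f)[:2]: c,s,a=rect(f,r["mask"],z); print(l,r["conf"],r["bbox"],np.round(c,1),np.round(s,1),round(a,1),Lc(c))
go(432,105,150,8.7)
E
```

```text
time: 38.08
position: [522.2, 291.0, 7.8]
eef_rot: [[0.075, 0.0, -0.997], [0.997, -0.0, 0.075], [-0.0, -1.0, -0.0]]
force: [0.1, 0.0, -1.4]
grip_width: 11.7
time: 39.08
position: [523.4, 291.6, 162.0]
eef_rot: [[0.075, 0.005, -0.997], [0.997, 0.003, 0.075], [0.003, -1.0, -0.005]]
force: [-1.1, -0.3, -0.1]
grip_width: 27.5
drift_mid 0.72 [270.2, 115.8, 16.1, 152.0] [519.3 291.3] [ 15.9 137.1] 86.3 [ 31.8886956  -42.81670482]
gauge_mid 0.83 [310.6, 132.1, 43.9, 142.8] [530.7 337.9] [ 33.4 121. ] 85.4 [39.80222086  4.44605705]
screwdriver_mid 0.69 [1.7, 74.3, 144.2, 49.7] [429.7 127.1] [ 29.3 126.6] 8.8 [ -45.2375995  -213.21457408]
shift [-191.9    7.    75.6] rot [-4.000e-02  7.703e+01 -1.100e-01] | now [521.7 290.7 156.6] jawyaw 85.73 t 39.27 q6 [29. 11.  8. 88.  0. 33.]
```

View pics/f8.png

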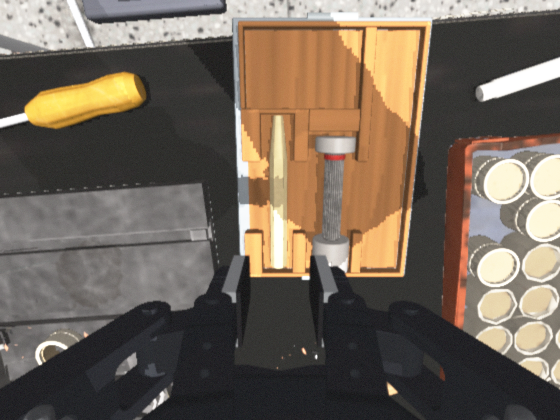

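```bash
cat >> h.py <<'E'
def go2(x,y,z,yaw):
    o=ctrl.get_obs(); Rt=np.array(o["eef_rot"]); p=np.array(o["position"]); cy=np.degrees(np.arctan2(Rt[1,0],Rt[0,0]))
    d=Rt.T@(np.array([x,y,z])-p); print("shift",d.round(1),"wy",round(cy-yaw,2),"mod360 | now",p.round(1),"yaw",round(cy,2),"t",round(o["time"],2),"w",round(o["grip_width"],1),"F",np.round(o["force"],1),np.round(o["joint_positions"],0))
E
python3 - <<'E'
from h import *
go2(429,138,150,188.75)
E
```

```text
shift [-159.2    6.9   81.1] wy -103.02 mod360 | now [521.7 290.7 156.6] yaw 85.73 t 39.27 w 27.2 F [-0.4  0.  -0.5] [29. 11.  8. 88.  0. 33.]
```

```bash
python3 -m jog '[{"dx":-20,"dy":0,"dz":10,"wx":0,"wy":-10,"wz":0},{"dx":-40,"dy":0,"dz":20,"wx":0,"wy":-20,"wz":0},{"dx":-60,"dy":0,"dz":30,"wx":0,"wy":-30,"wz":0},{"dx":-80,"dy":0,"dz":40,"wx":0,"wy":-40,"wz":0},{"dx":-100,"dy":0,"dz":50,"wx":0,"wy":-50,"wz":0},{"dx":-120,"dy":0,"dz":60,"wx":0,"wy":-60,"wz":0},{"dx":-140,"dy":0,"dz":70,"wx":0,"wy":-70,"wz":0},{"dx":-159,"dy":0,"dz":81,"wx":0,"wy":-80,"wz":0}]' 0.6
python3 -m jog '[{"dx":0,"dy":0,"dz":0,"wx":0,"wy":-10,"wz":0},{"dx":0,"dy":0,"dz":0,"wx":0,"wy":-20,"wz":0},{"dx":0,"dy":0,"dz":0,"wx":0,"wy":-23,"wz":0},{"dx":0,"dy":0,"dz":0,"wx":0,"wy":-23,"wz":0}]' 0.6
python3 - <<'E'
from h import *
f=ctrl.grab_frame("wrist"); save(f,"g1.png")
for l,z in (("screwdriver_mid",14.5),):
  for r in ctrl.trace(l,f)[:2]: c,s,a=rect(f,r["mask"],z); print(l,r["conf"],r["bbox"],np.round(c,1),np.round(s,1),round(a,1))
go2(429.2,138.2,9.5,188.75)
E
```

```text
time: 40.28
position: [428.6, 137.6, 156.6]
eef_rot: [[-0.971, -0.002, -0.241], [0.241, -0.001, -0.971], [0.002, -1.0, 0.001]]
force: [-0.1, 0.3, 0.3]
grip_width: 51.1
time: 40.78
position: [429.1, 138.3, 156.8]
eef_rot: [[-0.989, -0.002, 0.151], [-0.151, -0.001, -0.989], [0.002, -1.0, 0.0]]
force: [-0.3, -1.3, 0.1]
grip_width: 51.2
screwdriver_mid 0.97 [263.6, 24.2, 32.3, 231.3] [435.   96.2] [ 29.2 191.6] 9.4
screwdriver_mid 0.22 [85.4, 283.9, 228.6, 135.8] [489.6 327.5] [157. 221.] 85.7
shift [-1.000e-01  1.476e+02  1.000e-01] wy -360.1 mod360 | now [429.3 138.4 157.1] yaw -171.35 t 40.88 w 51.3 F [-1.2  0.  -0.9] [ 18.  -9. -12.  87.   0. -81.]
```

View pics/g1.png

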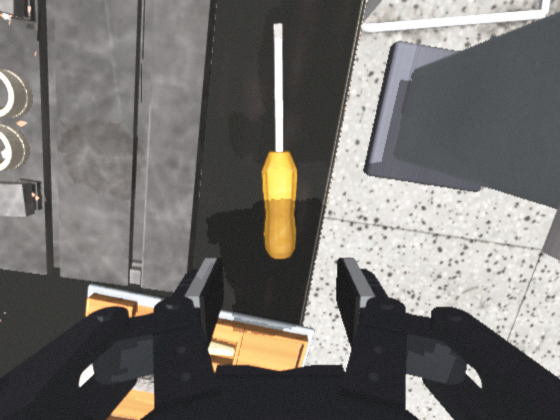

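```bash
python3 -m jog '[{"dx":0,"dy":50,"dz":0,"wx":0,"wy":0,"wz":0},{"dx":0,"dy":100,"dz":0,"wx":0,"wy":0,"wz":0},{"dx":0,"dy":130,"dz":0,"wx":0,"wy":0,"wz":0},{"dx":0,"dy":145,"dz":0,"wx":0,"wy":0,"wz":0},{"dx":0,"dy":147.5,"dz":0,"wx":0,"wy":0,"wz":0},{"dx":0,"dy":147.5,"dz":0,"wx":0,"wy":0,"wz":0}]' 0.6
python3 - <<'E'
from h import *
f=ctrl.grab_frame("wrist"); save(f,"g2.png")
go2(428.5,139.5,9.5,188.75)
E
```

```text
time: 41.62
position: [430.3, 138.7, 11.4]
eef_rot: [[-0.988, 0.001, 0.152], [-0.152, 0.0, -0.988], [-0.001, -1.0, -0.0]]
force: [0.4, 0.4, 1.0]
grip_width: 51.2
shift [ 1.8  2.1 -1.1] wy -360.03 mod360 | now [430.4 138.7  11.6] yaw -171.28 t 41.67 w 51.7 F [ 0.4 -0.2 -0.1] [ 18.  -7. -26.  71.   0. -81.]
```

View pics/g2.png

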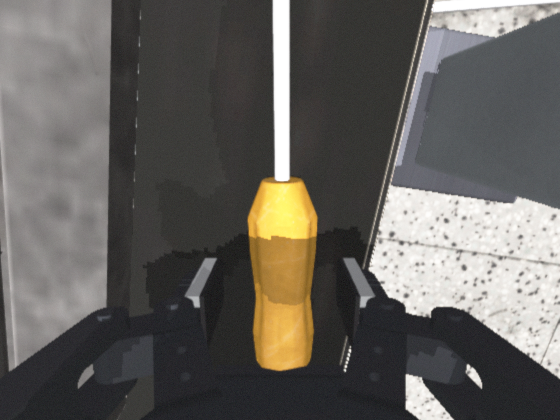

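```bash
python3 -m jog '[{"dx":0.5,"dy":2,"dz":-0.5,"wx":0,"wy":0,"wz":0},{"dx":0.5,"dy":2,"dz":-0.5,"wx":0,"wy":0,"wz":0}]' 0.6
python3 -m jog '[{"dx":0,"dy":0,"dz":0,"wx":0,"wy":0,"wz":0},{"dx":0,"dy":0,"dz":0,"wx":0,"wy":0,"wz":0},{"dx":0,"dy":0,"dz":0,"wx":0,"wy":0,"wz":0},{"dx":0,"dy":0,"dz":0,"wx":0,"wy":0,"wz":0}]' 0
python3 -m jog '[{"dx":0,"dy":-10,"dz":0,"wx":0,"wy":0,"wz":0},{"dx":0,"dy":-40,"dz":0,"wx":0,"wy":0,"wz":0},{"dx":0,"dy":-80,"dz":0,"wx":0,"wy":0,"wz":0},{"dx":0,"dy":-80,"dz":0,"wx":0,"wy":0,"wz":0}]' 0
python3 - <<'E'
from h import *
f=ctrl.grab_frame("wrist"); save(f,"g3.png")
go2(*W(46,51.5),100,85.73)
E
```

```text
time: 41.92
position: [429.2, 138.9, 8.6]
eef_rot: [[-0.988, 0.001, 0.152], [-0.152, 0.0, -0.988], [-0.001, -1.0, -0.0]]
force: [-0.8, -0.5, 0.0]
grip_width: 51.2
time: 42.42
position: [429.3, 138.9, 8.8]
eef_rot: [[-0.988, 0.001, 0.152], [-0.152, 0.0, -0.988], [-0.001, -1.0, -0.0]]
force: [-1.2, -0.4, 5.7]
grip_width: 27.2
time: 42.92
position: [430.6, 139.4, 91.6]
eef_rot: [[-0.988, 0.005, 0.152], [-0.152, 0.002, -0.988], [-0.005, -1.0, -0.001]]
force: [1.1, 0.4, -0.7]
grip_width: 27.3
shift [-146.5   -9.8 -225.6] wy -257.0 mod360 | now [429.8 139.1  89.7] yaw -171.27 t 42.98 w 27.2 F [-0.2  0.2 -0.8] [ 18.  -9. -19.  80.   0. -81.]
```

View pics/g3.png

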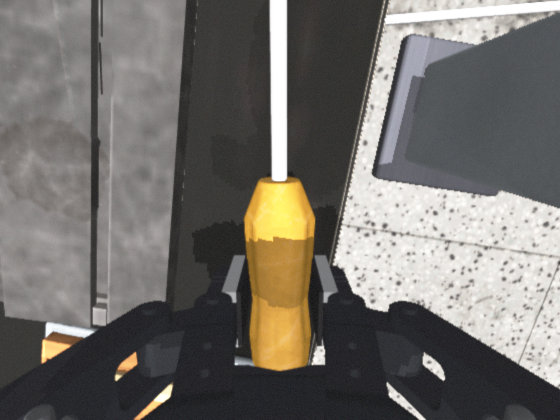

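Run:
```python
from h import *
f=ctrl.grab_frame("wrist"); o=ctrl.get_obs(); p=np.array(o["position"]); Rt=np.array(o["eef_rot"])
for v in (176,180,184): 
    q=toz(f,279,v,p[2]+5.7+7); print(v,(Rt.T@(q-p)).round(1))
c=[(280,3),(277,170)]
for u,v in c: print((Rt.T@(toz(f,u,v,p[2]+5.7)-p)).round(1))
```

```text
176 [  0.2 -12.7  46.6]
180 [  0.2 -12.7  45. ]
184 [  0.2 -12.7  43.4]
[  0.6  -5.7 109.1]
[-0.7 -5.7 48. ]
```

```bash
python3 -m jog '[{"dx":-18,"dy":-20,"dz":-20,"wx":0,"wy":10,"wz":0},{"dx":-36,"dy":-40,"dz":-48,"wx":0,"wy":20,"wz":0},{"dx":-54,"dy":-40,"dz":-76,"wx":0,"wy":30,"wz":0},{"dx":-72,"dy":-40,"dz":-104,"wx":0,"wy":40,"wz":0},{"dx":-90,"dy":-40,"dz":-135,"wx":0,"wy":50,"wz":0},{"dx":-108,"dy":-40,"dz":-165,"wx":0,"wy":60,"wz":0},{"dx":-126,"dy":-40,"dz":-195,"wx":0,"wy":70,"wz":0},{"dx":-146,"dy":-40,"dz":-226,"wx":0,"wy":80,"wz":0}]' 0
python3 -m jog '[{"dx":0,"dy":0,"dz":0,"wx":0,"wy":10,"wz":0},{"dx":0,"dy":0,"dz":0,"wx":0,"wy":20,"wz":0},{"dx":0,"dy":0,"dz":0,"wx":0,"wy":23,"wz":0},{"dx":0,"dy":0,"dz":0,"wx":0,"wy":23,"wz":0}]' 0
python3 - <<'E'
from h import *
f=ctrl.grab_frame("wrist"); save(f,"g4.png")
go2(*W(45,51.5),60,85.73)
E
```

```text
time: 44.02
position: [538.9, 385.1, 126.6]
eef_rot: [[-0.316, -0.002, -0.949], [0.949, -0.001, -0.316], [-0.001, -1.0, 0.002]]
force: [1.5, -0.4, -0.8]
grip_width: 27.4
time: 44.52
position: [538.6, 384.1, 126.7]
eef_rot: [[0.074, -0.002, -0.997], [0.997, -0.001, 0.074], [-0.001, -1.0, 0.002]]
force: [-0.2, 0.1, -0.6]
grip_width: 27.0
shift [ 0.4 67.  -0.8] wy 0.07 mod360 | now [538.7 384.1 127. ] yaw 85.8 t 44.58 w 27.1 F [ 0.1  0.  -1. ] [35. 20. 16. 86. -0. 40.]
```

View pics/g4.png

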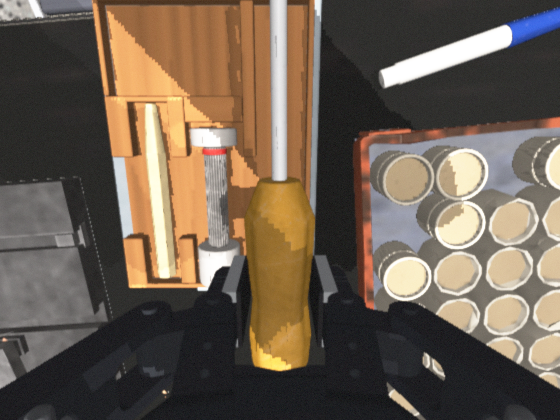

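```bash
python3 -m jog '[{"dx":0.4,"dy":35,"dz":-0.8,"wx":0,"wy":0,"wz":0},{"dx":0.4,"dy":67,"dz":-0.8,"wx":0,"wy":0,"wz":0},{"dx":0.4,"dy":90,"dz":-0.8,"wx":0,"wy":0,"wz":0},{"dx":0.4,"dy":97,"dz":-0.8,"wx":0,"wy":0,"wz":0},{"dx":0.4,"dy":97,"dz":-0.8,"wx":0,"wy":0,"wz":0}]' 0
python3 - <<'E'
from h import *
f=ctrl.grab_frame("wrist"); save(f,"g5.png")
go2(*W(45,51.5),19,85.73)
g=ctrl.grab_frame("scene"); cv2.imwrite("pics/g5s.png",cv2.resize(g["color"][200:350,150:330,::-1],None,fx=4,fy=4,interpolation=cv2.INTER_CUBIC))
E
```

```text
time: 45.2
position: [539.8, 384.6, 31.3]
eef_rot: [[0.074, -0.0, -0.997], [0.997, -0.0, 0.074], [-0.0, -1.0, 0.0]]
force: [-0.6, -1.1, 0.3]
grip_width: 27.4
shift [-0.6 13.   0.7] wy 0.02 mod360 | now [540.1 384.9  32. ] yaw 85.75 t 45.25 w 27.0 F [ 0.  -0.1 -0.4] [35. 21.  7. 76.  0. 40.]
```

View pics/g5.png

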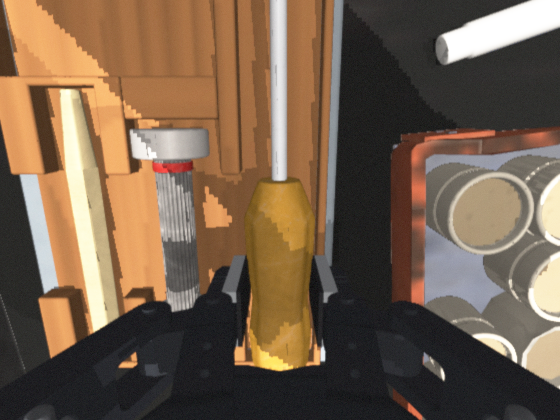

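View pics/g5s.png

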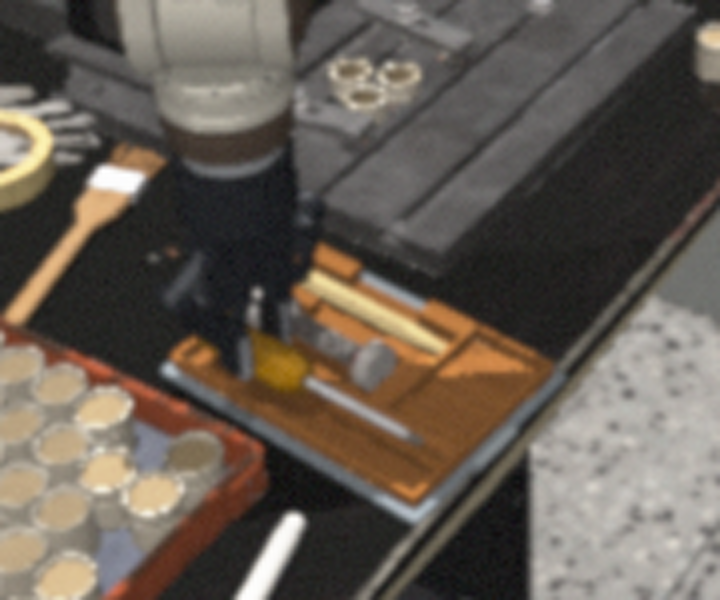

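```bash
python3 -m jog '[{"dx":-0.6,"dy":6,"dz":0.5,"wx":0,"wy":0,"wz":0},{"dx":-0.6,"dy":10,"dz":0.5,"wx":0,"wy":0,"wz":0},{"dx":-0.6,"dy":12,"dz":0.5,"wx":0,"wy":0,"wz":0},{"dx":-0.6,"dy":12,"dz":0.5,"wx":0,"wy":0,"wz":0}]' 0
python3 - <<'E'
from h import *
f=ctrl.grab_frame("wrist"); save(f,"g6.png")
go2(*W(45,51.5),19,85.73)
E
```

```text
time: 45.8
position: [539.3, 384.1, 19.1]
eef_rot: [[0.075, -0.0, -0.997], [0.997, -0.0, 0.075], [-0.0, -1.0, 0.0]]
force: [-0.3, 0.6, 0.2]
grip_width: 27.3
shift [ 0.3  0.2 -0.1] wy -0.0 mod360 | now [539.3 384.2  19.2] yaw 85.73 t 45.85 w 26.9 F [ 0.3 -1.2 -0.2] [35. 21.  6. 75.  0. 40.]
```

View pics/g6.png

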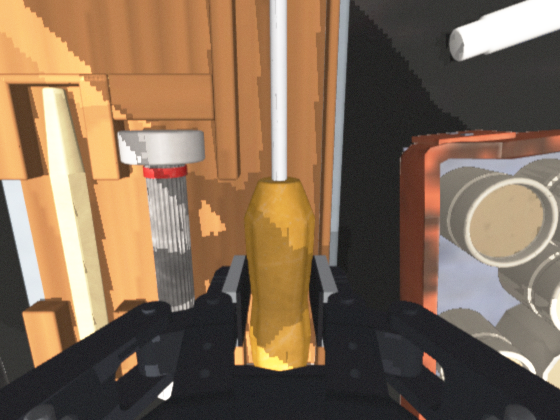

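```bash
python3 -m jog '[{"dx":0.3,"dy":0,"dz":0,"wx":0,"wy":0,"wz":0},{"dx":0.3,"dy":0,"dz":0,"wx":0,"wy":0,"wz":0},{"dx":0.3,"dy":0,"dz":0,"wx":0,"wy":0,"wz":0},{"dx":0.3,"dy":-20,"dz":0,"wx":0,"wy":0,"wz":0},{"dx":0.3,"dy":-70,"dz":0,"wx":0,"wy":0,"wz":0},{"dx":0.3,"dy":-130,"dz":0,"wx":0,"wy":0,"wz":0},{"dx":-20,"dy":-180,"dz":0,"wx":0,"wy":0,"wz":0},{"dx":-50,"dy":-210,"dz":0,"wx":0,"wy":0,"wz":0}]' 0.45
python3 - <<'E'
from h import *
f=ctrl.grab_frame("wrist"); save(f,"g7.png")
for l,z in (("screwdriver_mid",20.5),("drift_mid",17),("gauge_mid",22),("pins_mid",20)):
  for r in ctrl.trace(l,f)[:2]: c,s,a=rect(f,r["mask"],z); print(l,r["conf"],r["bbox"],np.round(c,1),np.round(s,1),round(a,1),Lc(c))
go2(444,-404,160,0)
E
```

```text
time: 46.85
position: [535.8, 334.4, 234.0]
eef_rot: [[0.073, 0.004, -0.997], [0.997, 0.003, 0.073], [0.003, -1.0, -0.004]]
force: [-0.0, 0.0, -0.5]
grip_width: 38.5
screwdriver_mid 0.74 [313.2, 44.6, 27.4, 186.6] [495.  388.5] [ 30.7 191.3] 85.7 [ 0.3885737  52.31834368]
drift_mid 0.58 [230.7, 108.7, 14.9, 125.8] [519. 292.] [ 15.6 135.9] 85.9 [ 31.52110398 -42.17000764]
gauge_mid 0.61 [265.1, 122.4, 32.0, 119.8] [532.9 337.4] [ 32.3 123.6] 85.4 [41.97164839  4.17534576]
pins_mid 0.72 [394.2, 39.0, 138.5, 59.7] [430.3 526.2] [ 16.  136.2] 14.0 [-74.3247208  184.73677567]
shift [-743.3   69.1   36.2] wy 85.71 mod360 | now [535.6 334.5 229.4] yaw 85.71 t 47.1 w 38.4 F [ 0.6  0.  -0.3] [32. 17. 23. 97.  0. 36.]
```

View pics/g7.png

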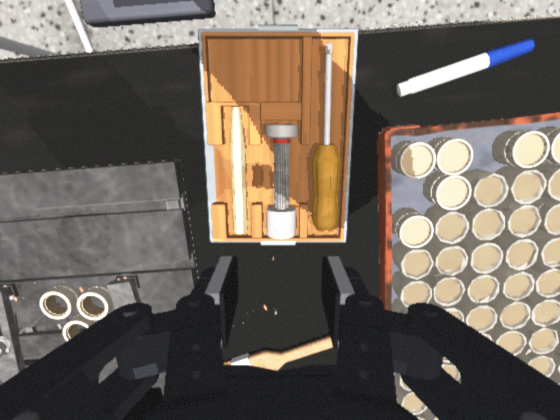

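Run:
```python
from h import *
for n in ("top","scene"):
    f=ctrl.grab_frame(n); im=f["color"][:,:,::-1].astype(float)/255
    im=cv2.resize((im**0.45*255).astype(np.uint8),None,fx=1.42,fy=1.42,interpolation=cv2.INTER_CUBIC); cv2.imwrite(f"pics/h_{n}.png",im)
    for r in ctrl.look_for("pins_mid",f): print(n,r["conf"],r["bbox"])
```

```text
top 0.24 [177.4, 214.6, 34.3, 58.6]
```

View pics/h_top.png

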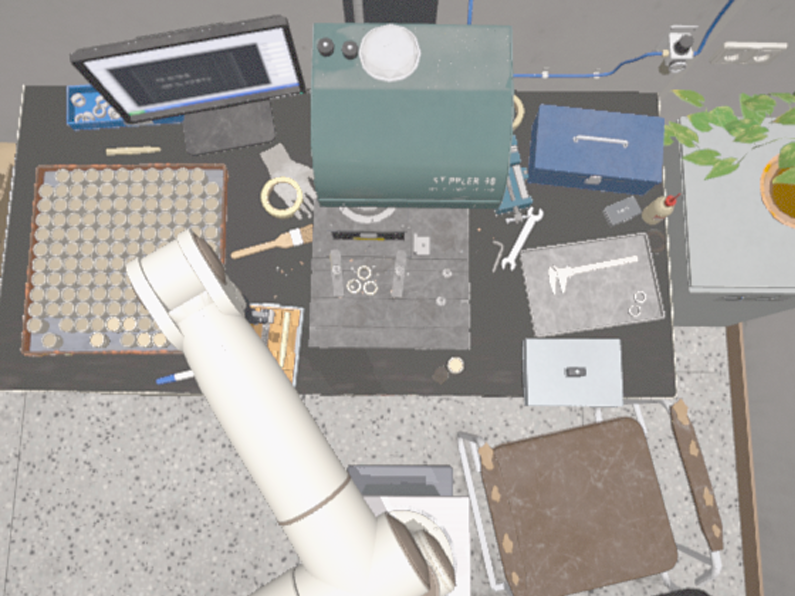

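View pics/h_scene.png

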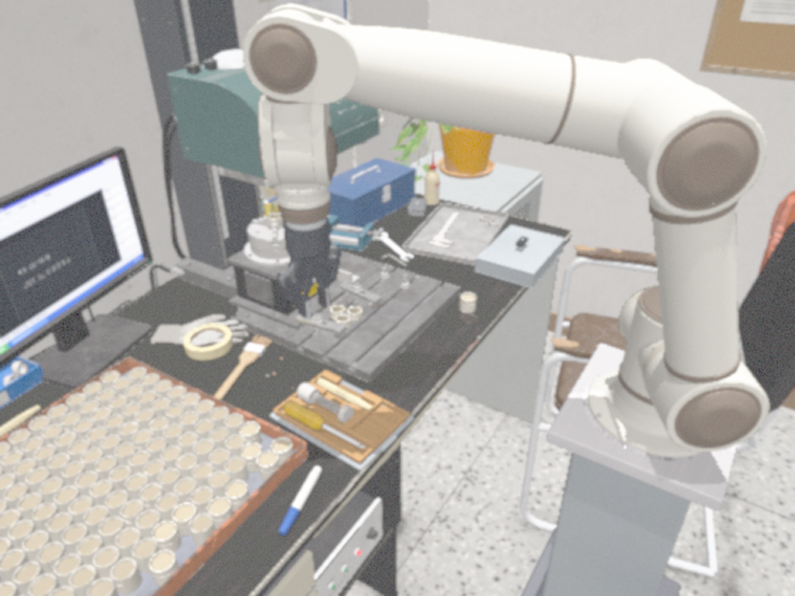

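```bash
python3 -m jog '[{"dx":-40,"dy":10,"dz":20,"wx":0,"wy":5,"wz":0},{"dx":-95,"dy":20,"dz":40,"wx":0,"wy":11,"wz":0},{"dx":-150,"dy":30,"dz":55,"wx":0,"wy":17,"wz":0},{"dx":-205,"dy":40,"dz":60,"wx":0,"wy":23,"wz":0},{"dx":-260,"dy":50,"dz":60,"wx":0,"wy":30,"wz":0},{"dx":-315,"dy":60,"dz":60,"wx":0,"wy":36,"wz":0},{"dx":-370,"dy":69,"dz":60,"wx":0,"wy":42,"wz":0},{"dx":-425,"dy":69,"dz":60,"wx":0,"wy":48,"wz":0}]' 0.6
python3 - <<'E'
from h import *
go2(444.8,-404.7,158,0.22)
E
```

```text
time: 48.3
position: [443.3, -86.3, 159.1]
eef_rot: [[0.793, -0.002, -0.61], [0.61, 0.0, 0.793], [-0.001, -1.0, 0.001]]
force: [0.8, -0.5, 0.3]
grip_width: 50.9
shift [-192.9    0.9 -253.3] wy 37.35 mod360 | now [443.3 -86.3 159.1] yaw 37.57 t 48.3 w 50.9 F [ 0.8 -0.5  0.3] [-11.  -9. -12.  88.   0.  41.]
```

```bash
python3 -m jog '[{"dx":-32,"dy":0,"dz":-42,"wx":0,"wy":6,"wz":0},{"dx":-64,"dy":0,"dz":-84,"wx":0,"wy":12,"wz":0},{"dx":-96,"dy":0,"dz":-126,"wx":0,"wy":18,"wz":0},{"dx":-128,"dy":0,"dz":-168,"wx":0,"wy":24,"wz":0},{"dx":-160,"dy":0,"dz":-210,"wx":0,"wy":30,"wz":0},{"dx":-193,"dy":0,"dz":-253,"wx":0,"wy":36,"wz":0},{"dx":-193,"dy":0,"dz":-253.5,"wx":0,"wy":37.35,"wz":0},{"dx":-193,"dy":0,"dz":-253.5,"wx":0,"wy":37.35,"wz":0}]' 0.6
python3 - <<'E'
from h import *
f=ctrl.grab_frame("wrist"); save(f,"i1.png")
m=np.zeros((420,560),bool); g=f["color"].max(2); m[170:290,225:335]=g[170:290,225:335]<70
n,lab,st,_=cv2.connectedComponentsWithStats(m.astype(np.uint8)); k=1+np.argmax(st[1:,4]); print(st[k],"knob",rect(f,lab==k,66))
go2(444.8,-404.7,48.1,0.22)
E
```

```text
time: 49.3
position: [446.5, -403.1, 159.4]
eef_rot: [[1.0, -0.001, -0.007], [0.007, 0.001, 1.0], [-0.001, -1.0, 0.001]]
force: [-0.7, -0.3, -0.0]
grip_width: 51.4
[ 263  190   29   60 1510] knob ((443.5442199707031, -404.6390075683594), (20.635826110839844, 45.12884521484375), 0.8789964914321899)
shift [ -1.8 111.8  -2.1] wy 0.25 mod360 | now [ 446.7 -402.7  159.9] yaw 0.47 t 49.35 w 51.3 F [-1.  -0.2 -0.5] [-42.  11.   9.  88.   0.  47.]
```

```bash
python3 -m jog '[{"dx":-1.8,"dy":45,"dz":-2,"wx":0,"wy":0.25,"wz":0},{"dx":-1.8,"dy":80,"dz":-2,"wx":0,"wy":0.25,"wz":0},{"dx":-1.8,"dy":100,"dz":-2,"wx":0,"wy":0.25,"wz":0},{"dx":-1.8,"dy":110,"dz":-2,"wx":0,"wy":0.25,"wz":0},{"dx":-1.8,"dy":111,"dz":-2,"wx":0,"wy":0.25,"wz":0}]' 0.6
python3 - <<'E'
from h import *
for i in range(3): f=ctrl.grab_frame("wrist"); go2(444.8,-404.7,48.1,0.22)
save(f,"i2.png")
E
```

```text
time: 49.98
position: [445.0, -404.9, 49.4]
eef_rot: [[1.0, -0.0, -0.004], [0.004, 0.0, 1.0], [-0.0, -1.0, 0.0]]
force: [0.4, -0.9, 0.8]
grip_width: 51.5
shift [-0.4  1.9  0.6] wy -0.04 mod360 | now [ 445.2 -405.3   50. ] yaw 0.18 t 50.02 w 51.1 F [ 0.   0.1 -0.9] [-42.  12.  -2.  76.   0.  48.]
shift [-0.5  2.2  0.9] wy -0.05 mod360 | now [ 445.3 -405.6   50.3] yaw 0.17 t 50.08 w 51.4 F [ 0.6 -1.2  0.1] [-42.  12.  -2.  76.   0.  48.]
shift [-0.5  2.4  1.1] wy -0.06 mod360 | now [ 445.3 -405.8   50.5] yaw 0.16 t 50.12 w 51.3 F [0.2 0.5 0.1] [-42.  12.  -2.  76.   0.  48.]
```

View pics/i2.png

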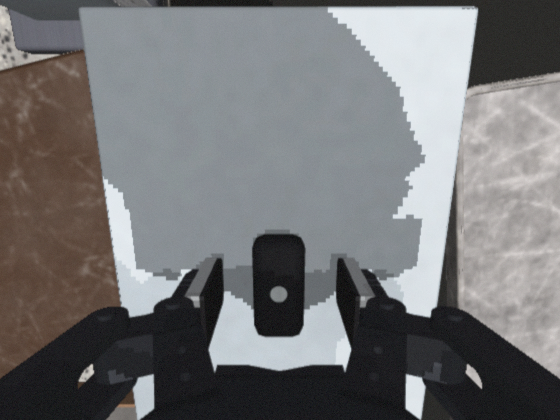

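```bash
python3 -m jog '[{"dx":-0.5,"dy":2.4,"dz":1.1,"wx":0,"wy":0,"wz":0},{"dx":-0.5,"dy":2.4,"dz":1.1,"wx":0,"wy":0,"wz":0},{"dx":-0.5,"dy":2.4,"dz":1.1,"wx":0,"wy":0,"wz":0},{"dx":-0.5,"dy":2.4,"dz":1.1,"wx":0,"wy":0,"wz":0},{"dx":-0.5,"dy":2.4,"dz":1.1,"wx":0,"wy":0,"wz":0}]' 0.6
python3 - <<'E'
from h import *
go2(444.8,-404.7,48.1,0.22)
E
```

```text
time: 50.75
position: [444.3, -404.6, 46.9]
eef_rot: [[1.0, -0.0, -0.002], [0.002, 0.0, 1.0], [-0.0, -1.0, 0.0]]
force: [-0.0, 0.9, -1.2]
grip_width: 51.3
shift [ 0.5 -1.2 -0.1] wy -0.1 mod360 | now [ 444.3 -404.6   46.9] yaw 0.12 t 50.75 w 51.3 F [-0.   0.9 -1.2] [-42.  12.  -2.  76.   0.  48.]
```

```bash
python3 -m jog '[{"dx":0.5,"dy":-0.6,"dz":0,"wx":0,"wy":0,"wz":0},{"dx":0.5,"dy":-0.6,"dz":0,"wx":0,"wy":0,"wz":0},{"dx":0.5,"dy":-0.6,"dz":0,"wx":0,"wy":0,"wz":0},{"dx":0.5,"dy":-0.6,"dz":0,"wx":0,"wy":0,"wz":0},{"dx":0.5,"dy":-0.6,"dz":0,"wx":0,"wy":0,"wz":0},{"dx":0.5,"dy":-0.6,"dz":0,"wx":0,"wy":0,"wz":0}]' 0
python3 - <<'E'
from h import *
for i in range(4): f=ctrl.grab_frame("wrist"); go2(444.8,-404.7,48.1,0.22)
E
```

```text
time: 51.5
position: [444.9, -404.6, 47.8]
eef_rot: [[1.0, 0.0, -0.002], [0.002, -0.0, 1.0], [0.0, -1.0, -0.0]]
force: [-1.1, 0.2, 5.6]
grip_width: 20.8
shift [-0.1 -0.3 -0.1] wy -0.09 mod360 | now [ 444.9 -404.6   47.8] yaw 0.13 t 51.55 w 20.7 F [-0.7  0.7  7.2] [-42.  12.  -2.  76.  -0.  48.]
shift [-0.1 -0.3 -0.1] wy -0.09 mod360 | now [ 444.9 -404.6   47.8] yaw 0.13 t 51.6 w 20.5 F [-0.4  1.5  4.6] [-42.  12.  -2.  76.  -0.  48.]
shift [-0.1 -0.3 -0. ] wy -0.09 mod360 | now [ 444.9 -404.7   47.8] yaw 0.13 t 51.65 w 21.0 F [-1.2  1.2  5.5] [-42.  12.  -2.  76.  -0.  48.]
shift [-0.1 -0.3 -0.1] wy -0.09 mod360 | now [ 444.9 -404.6   47.8] yaw 0.13 t 51.7 w 20.7 F [-1.1 -0.   5.8] [-42.  12.  -2.  76.   0.  48.]
```

```bash
python3 -m jog '[{"dx":0,"dy":-8,"dz":0,"wx":0,"wy":0,"wz":0},{"dx":0,"dy":-20,"dz":0,"wx":0,"wy":0,"wz":0},{"dx":0,"dy":-45,"dz":0,"wx":0,"wy":0,"wz":0},{"dx":0,"dy":-80,"dz":0,"wx":0,"wy":0,"wz":0},{"dx":0,"dy":-120,"dz":0,"wx":0,"wy":0,"wz":0},{"dx":0,"dy":-130,"dz":0,"wx":0,"wy":0,"wz":0},{"dx":0,"dy":-130,"dz":0,"wx":0,"wy":0,"wz":0}]' 0
python3 - <<'E'
from h import *
go2(490.7,336.4,175,85.73)
f=ctrl.grab_frame("wrist"); save(f,"i3.png")
E
```

```text
time: 52.58
position: [444.9, -404.6, 177.2]
eef_rot: [[1.0, 0.0, -0.002], [0.002, -0.0, 1.0], [0.0, -1.0, -0.0]]
force: [-0.1, -0.4, -5.9]
grip_width: 20.9
shift [ 47.4   2.1 740.9] wy -85.6 mod360 | now [ 444.9 -404.6  177.2] yaw 0.13 t 52.58 w 20.9 F [-0.1 -0.4 -5.9] [-42.  11.  11.  90.   0.  48.]
```

View pics/i3.png

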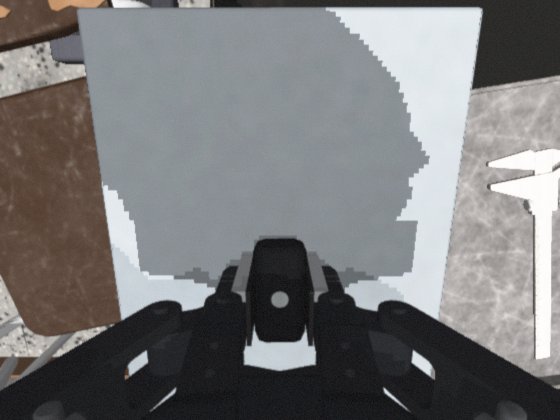

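Lid held level, same position in the hand as before. Carry back.

```bash
python3 -m jog '[{"dx":3,"dy":0,"dz":35,"wx":0,"wy":-5,"wz":0},{"dx":6,"dy":0,"dz":85,"wx":0,"wy":-10,"wz":0},{"dx":9,"dy":0,"dz":135,"wx":0,"wy":-16,"wz":0},{"dx":12,"dy":0,"dz":185,"wx":0,"wy":-22,"wz":0},{"dx":15,"dy":0,"dz":235,"wx":0,"wy":-28,"wz":0},{"dx":18,"dy":0,"dz":285,"wx":0,"wy":-34,"wz":0},{"dx":21,"dy":0,"dz":335,"wx":0,"wy":-40,"wz":0},{"dx":24,"dy":0,"dz":385,"wx":0,"wy":-46,"wz":0}]' 0
python3 - <<'E'
from h import *
go2(490.7,336.4,175,85.73)
E
```

```text
time: 53.62
position: [467.1, -17.9, 175.5]
eef_rot: [[0.691, -0.002, -0.723], [0.723, 0.0, 0.691], [-0.002, -1.0, 0.002]]
force: [1.1, -0.9, -4.4]
grip_width: 20.6
shift [272.5   0.5 227.6] wy -39.42 mod360 | now [467.1 -17.9 175.5] yaw 46.31 t 53.62 w 20.6 F [ 1.1 -0.9 -4.4] [-2. -7. -8. 89. -0. 41.]
```

```bash
python3 -m jog '[{"dx":36,"dy":0,"dz":30,"wx":0,"wy":-6,"wz":0},{"dx":72,"dy":0,"dz":60,"wx":0,"wy":-12,"wz":0},{"dx":110,"dy":0,"dz":92,"wx":0,"wy":-18,"wz":0},{"dx":150,"dy":0,"dz":125,"wx":0,"wy":-24,"wz":0},{"dx":190,"dy":0,"dz":159,"wx":0,"wy":-30,"wz":0},{"dx":230,"dy":0,"dz":192,"wx":0,"wy":-36,"wz":0},{"dx":265,"dy":0,"dz":221,"wx":0,"wy":-39.4,"wz":0},{"dx":272.5,"dy":0,"dz":227.6,"wx":0,"wy":-39.4,"wz":0}]' 0
python3 - <<'E'
from h import *
go2(490.7,336.4,100,85.73)
f=ctrl.grab_frame("wrist"); save(f,"i4.png")
E
```

```text
time: 54.62
position: [491.7, 336.7, 174.5]
eef_rot: [[0.075, -0.003, -0.997], [0.997, -0.002, 0.075], [-0.002, -1.0, 0.003]]
force: [-1.6, -0.0, -3.5]
grip_width: 20.5
shift [-0.2 74.5  0.8] wy -0.02 mod360 | now [491.7 336.7 174.5] yaw 85.71 t 54.62 w 20.5 F [-1.6 -0.  -3.5] [34. 11. 10. 90.  0. 39.]
```

View pics/i4.png

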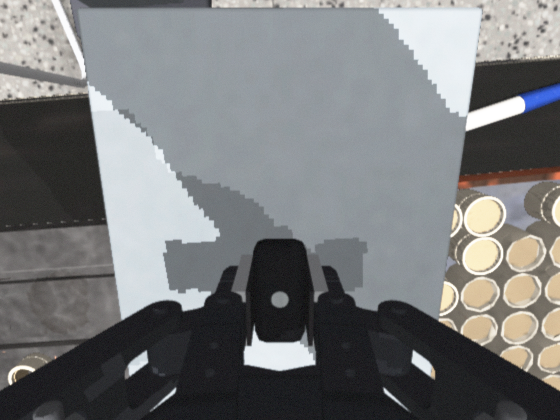

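```bash
python3 -m jog '[{"dx":-0.2,"dy":30,"dz":0.8,"wx":0,"wy":0,"wz":0},{"dx":-0.2,"dy":60,"dz":0.8,"wx":0,"wy":0,"wz":0},{"dx":-0.2,"dy":85,"dz":0.8,"wx":0,"wy":0,"wz":0},{"dx":-0.2,"dy":97,"dz":0.8,"wx":0,"wy":0,"wz":0},{"dx":-0.2,"dy":99,"dz":0.8,"wx":0,"wy":0,"wz":0},{"dx":-0.2,"dy":99,"dz":0.8,"wx":0,"wy":0,"wz":0},{"dx":-0.2,"dy":99,"dz":0.8,"wx":0,"wy":0,"wz":0},{"dx":-0.2,"dy":99,"dz":0.8,"wx":0,"wy":0,"wz":0}]' 0
python3 - <<'E'
from h import *
for i in range(3): f=ctrl.grab_frame("wrist"); go2(490.7,336.4,53.8,85.73)
save(f,"i5.png")
E
```

```text
time: 55.68
position: [492.2, 334.8, 79.2]
eef_rot: [[0.078, 0.001, -0.997], [0.997, 0.001, 0.078], [0.001, -1.0, -0.001]]
force: [-0.3, -0.1, -4.2]
grip_width: 20.8
shift [ 1.5 25.2  1.6] wy -0.2 mod360 | now [492.2 334.7  79. ] yaw 85.53 t 55.73 w 20.5 F [-1.2  0.3 -4.4] [34. 11. -0. 79.  0. 39.]
shift [ 1.6 25.   1.5] wy -0.2 mod360 | now [492.  334.7  78.8] yaw 85.53 t 55.77 w 20.7 F [-0.1 -0.5 -4.8] [34. 11. -0. 79. -0. 39.]
shift [ 1.7 24.9  1.4] wy -0.2 mod360 | now [492.  334.6  78.7] yaw 85.53 t 55.83 w 20.7 F [-0.5  0.  -4.1] [34. 11. -0. 79.  0. 39.]
```

View pics/i5.png

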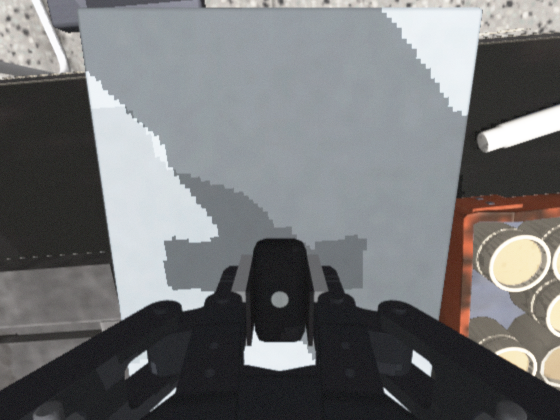

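```bash
python3 -m jog '[{"dx":1.7,"dy":3,"dz":1.4,"wx":0,"wy":-0.2,"wz":0},{"dx":1.7,"dy":3,"dz":1.4,"wx":0,"wy":-0.2,"wz":0},{"dx":1.7,"dy":3,"dz":1.4,"wx":0,"wy":-0.2,"wz":0},{"dx":1.7,"dy":3,"dz":1.4,"wx":0,"wy":-0.2,"wz":0}]' 0
python3 - <<'E'
from h import *
for i in range(3): f=ctrl.grab_frame("wrist"); go2(490.7,336.4,53.8,85.73)
E
```

```text
time: 56.32
position: [490.7, 336.4, 75.5]
eef_rot: [[0.075, 0.0, -0.997], [0.997, 0.0, 0.075], [0.0, -1.0, -0.0]]
force: [-0.2, -0.6, -5.2]
grip_width: 20.7
shift [ 0.  21.7 -0. ] wy -0.01 mod360 | now [490.7 336.4  75.5] yaw 85.72 t 56.38 w 21.0 F [ 0.1  0.2 -4.1] [34. 11. -1. 79.  0. 39.]
shift [ 0.  21.7 -0. ] wy -0.0 mod360 | now [490.7 336.4  75.5] yaw 85.73 t 56.42 w 20.6 F [ 0.4 -0.2 -4.1] [34. 11. -1. 79.  0. 39.]
shift [ 0.1 21.7 -0. ] wy -0.01 mod360 | now [490.7 336.3  75.5] yaw 85.72 t 56.48 w 20.5 F [-0.4  0.3 -3.5] [34. 11. -1. 79.  0. 39.]
```

Dead on. Straight down slowly.

```bash
python3 -m jog '[{"dx":0,"dy":3,"dz":0,"wx":0,"wy":0,"wz":0},{"dx":0,"dy":6,"dz":0,"wx":0,"wy":0,"wz":0},{"dx":0,"dy":8,"dz":0,"wx":0,"wy":0,"wz":0},{"dx":0,"dy":10,"dz":0,"wx":0,"wy":0,"wz":0},{"dx":0,"dy":12,"dz":0,"wx":0,"wy":0,"wz":0},{"dx":0,"dy":12,"dz":0,"wx":0,"wy":0,"wz":0}]' 0
python3 - <<'E'
from h import *
go2(490.7,336.4,53.8,85.73)
E
```

```text
time: 57.22
position: [490.6, 336.3, 63.3]
eef_rot: [[0.074, -0.0, -0.997], [0.997, -0.0, 0.074], [-0.0, -1.0, 0.0]]
force: [-0.7, -0.2, -4.2]
grip_width: 20.8
shift [ 0.1  9.5 -0.1] wy -0.0 mod360 | now [490.6 336.3  63.3] yaw 85.73 t 57.23 w 20.8 F [-0.7 -0.2 -4.2] [34. 11. -2. 77. -0. 39.]
```

```bash
python3 -m jog '[{"dx":0,"dy":3,"dz":0,"wx":0,"wy":0,"wz":0},{"dx":0,"dy":6,"dz":0,"wx":0,"wy":0,"wz":0},{"dx":0,"dy":8,"dz":0,"wx":0,"wy":0,"wz":0},{"dx":0,"dy":9.5,"dz":0,"wx":0,"wy":0,"wz":0},{"dx":0,"dy":10,"dz":0,"wx":0,"wy":0,"wz":0},{"dx":0,"dy":10,"dz":0,"wx":0,"wy":0,"wz":0}]' 0
python3 - <<'E'
from h import *
go2(490.7,336.4,53.8,85.73)
E
```

```text
time: 57.98
position: [490.6, 336.4, 53.9]
eef_rot: [[0.074, 0.0, -0.997], [0.997, 0.0, 0.074], [0.0, -1.0, -0.0]]
force: [-1.6, -0.6, 0.6]
grip_width: 20.2
shift [ 0.1  0.1 -0.1] wy -0.0 mod360 | now [490.6 336.4  53.9] yaw 85.73 t 57.98 w 20.2 F [-1.6 -0.6  0.6] [34. 11. -3. 76. -0. 39.]
```

```bash
python3 -m jog '[{"dx":0,"dy":0,"dz":0,"wx":0,"wy":0,"wz":0},{"dx":0,"dy":0,"dz":0,"wx":0,"wy":0,"wz":0},{"dx":0,"dy":0,"dz":0,"wx":0,"wy":0,"wz":0},{"dx":0,"dy":-15,"dz":0,"wx":0,"wy":0,"wz":0},{"dx":0,"dy":-60,"dz":0,"wx":0,"wy":0,"wz":0},{"dx":0,"dy":-120,"dz":0,"wx":0,"wy":0,"wz":0},{"dx":-30,"dy":-170,"dz":-40,"wx":0,"wy":0,"wz":0},{"dx":-70,"dy":-205,"dz":-80,"wx":0,"wy":0,"wz":0}]' 0.6
python3 - <<'E'
from h import *
f=ctrl.grab_frame("wrist");f=ctrl.grab_frame("wrist"); save(f,"j1.png")
for r in ctrl.trace("lid",f)[:1]: c,s,a=rect(f,r["mask"],50); print(r["conf"],c,s,a,Lc(c))
g=ctrl.grab_frame("scene"); cv2.imwrite("pics/j1s.png",cv2.resize(g["color"][180:360,130:370,::-1],None,fx=3.2,fy=3.2,interpolation=cv2.INTER_CUBIC))
E
```

```text
time: 58.98
position: [559.1, 268.1, 255.7]
eef_rot: [[0.072, 0.003, -0.997], [0.997, 0.002, 0.072], [0.002, -1.0, -0.003]]
force: [0.9, 0.1, -0.1]
grip_width: 50.8
0.61 (498.6266784667969, 336.1115417480469) (159.94091796875, 210.9681854248047) 85.63854217529297 [7.92615365 0.3025359 ]
```

View pics/j1.png

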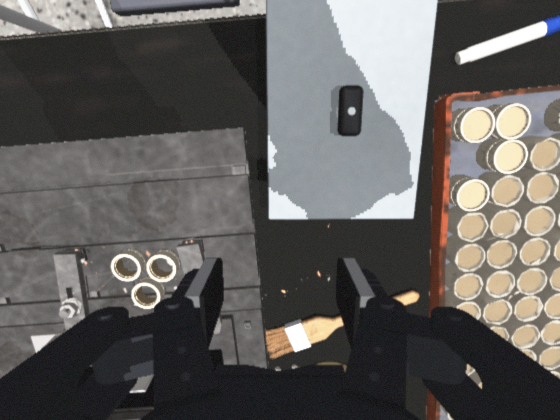

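View pics/j1s.png

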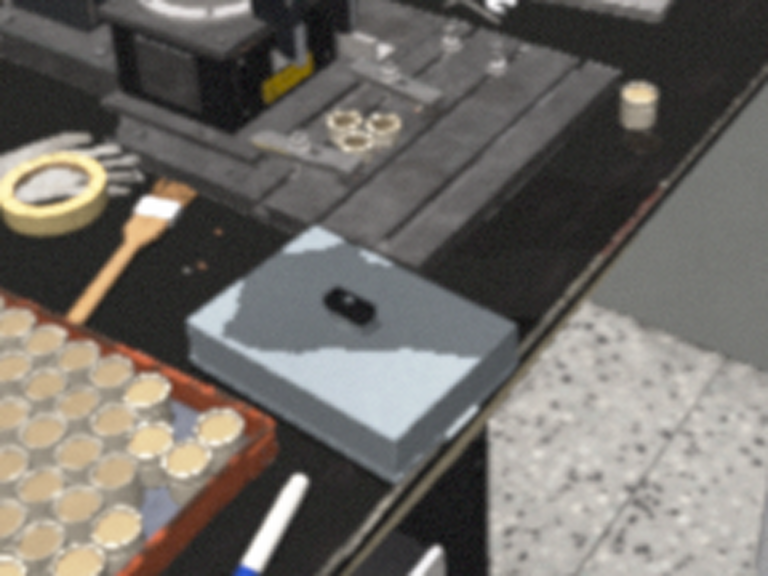

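Run:
```python
from h import *
f=ctrl.grab_frame("wrist")
m=np.zeros((420,560),bool); g=f["color"].max(2); m[70:150,325:375]=g[70:150,325:375]<70
n,lab,st,_=cv2.connectedComponentsWithStats(m.astype(np.uint8)); k=1+np.argmax(st[1:,4]); print("knob",rect(f,lab==k,72))
for q in [(269,219),(414,219)]: print(Lc(toz(f,*q,50)))
o=ctrl.get_obs(); print(o["force"],o["grip_width"],o["position"],o["time"]); ctrl.hand_in()
```

```text
knob ((491.54351806640625, 335.99188232421875), (21.779571533203125, 43.68097686767578), 85.45722961425781)
[105.66830105 -74.09675442]
[106.24719628  81.92541316]
[ 0.17607701  0.21759403 -0.53948159] 50.97460596341904 [558.47232616 268.11260504 252.05944926] 59.225
the job is handed in; nothing more can be done
```

I handed the job in at about 59 s of robot time with the lid back on the case and all the tools that were out inside it. No verdict came back.

**What I did**
- I moved the brass drift off the lid to a clear spot on the desk. It went between the machine plate and the tray, not in the tray corner.
- I set the lid down at the right front, knob up, then placed the gauge, the drift and the screwdriver (handle to +x).
- I took the lid by the knob from where I had left it and lowered it onto the pose it was lifted from.
- The drift slipped once, on the pick from the desk. I put it down, gripped it lower and carried on.
- The only pin case I could see was the one by the toolbox. I treated the tool pin case as absent and left that one alone.

**Last checks**

| Tool | Case position measured (x, y mm) | Pocket centre as I measured it (x, y mm) |
|---|---|---|
| Drift | 31.9, -42.8 | 32, -43 |
| Gauge | 39, 4 | 39, 5 |
| Screwdriver | 0.4, 52.3 | 0, 51.5 |

- **Pocket centres:** I worked these out from the pictures, since they are not given.
- **Lid height:** the gripper was at z 53.9 mm when the lid seated, against 54.1 mm at the start, and the weight came off the gripper.
- **Lid position:** the knob was within about 1 mm and 0.3° of its starting pose.
- **Robot:** clear of everything, with force near zero.

**What disagreed**
- The last outline of the lid came out 211 mm long with its centre 8 mm off. Its near end was cut off at the picture's edge.
- The far corners I picked by hand read x = 106 mm where 112.5 mm was expected.
- I trusted the knob position and the seating height over both readings.

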